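# Level the counter shelf in the food pantry

## Robot

A 7-joint arm with a two-finger parallel gripper is mounted at the origin on the work surface. World frame = base frame: x ahead of the robot, y to its left, z up, the work surface at z = 0. Lengths are in mm, angles in degrees, forces in N, time in s.
With the tool pointing down it reaches from about 425 to 875 mm from the base axis. Payload 8.4 kg.
Tool frame: the origin (TCP) lies between the finger pads; the fingertips stand 22 mm ahead of it and the grasp point (between the pads) lies 3 mm ahead of it; z points along the fingers, y is the direction in which the jaws open and shut (so a half turn about z gives the same grasp; the last joint's range is limited). The gripper opens to 85 mm and grips with 20 to 120 N. Pads are 22 mm wide; open, the fingers measure 114 mm over their backs; the gripper's body (76 mm by 85 mm) begins 54 mm behind the grasp point. The pads swing forward as they close: fully open they stand 13 mm farther back than shut.
Start: joints at [-70.944, 19.091, 2.286, 83.961, -0.768, 76.965, -3.352], TCP at [272.026, 590.309, 225.108] pointing down, gripper open.
Joint ranges: [-147.57, 147.57], [-21.85, 119.76], [-74.77, 79.35], [14.55, 137.4], [-85.83, 265.84], [4.83, 119.75], [-152.11, 152.11]. Speed limits (degrees/s): [127.2, 127.2, 159.86, 159.86, 180, 180, 180].

## Interface

Orientations are given as [roll, pitch, yaw] about the fixed x, y, z axes, in that order (R = Rz(yaw) Ry(pitch) Rx(roll)).
In Python, from bench import telemetry, cams, manip gives the robot as it stands. The module is installed in compiled form; this text tells all that it offers.
- The arm moves only by the shell command python3 -m pendant 'ROWS' [FORCE]. ROWS is a JSON object of lists of equal length, an entry for each row: "jaw": the opening in per cent of the stroke, from 0 (shut) to 100 (fully open); "xyz": the shift along the world's x, y, z in mm, a list of three; "twist": the turn, a rotation vector about the world's x, y, z in rad, a list of three. A call has exactly 10 rows; each row is the pose to reach, as a shift and turn from the pose commanded when the call began; what a row does not reach only later rows make up. A row lasts 1/10 s, in which the tool goes at most 50 mm and 8.59 degrees, less where a joint would pass 70% of its speed; a pose out of reach is approached as far as the arm can. A call with a gripper value outside its range is refused whole. The fingers move at their own pace and stop on an object; FORCE is the grip in N (left out, the last holds). Time passes only in rows, so rows that repeat a pose let the fingers close, or fill a call up. It gives the time, the measured TCP pose, the force and the opening at its end, in the units of the state.
- telemetry.get_obs(): the state, without advancing time (a new reading comes with each control period).
- cams.grab_frame(name): name is "scene" or "top"; returns a dict with "image" (400x640x3 uint8, red, green, blue), "fx", "fy", "cx", "cy" (pixels), "distortion" ([k1, k2, p1, p2, k3] as OpenCV has them; the pictures are not rectified), "cam_to_world" (4x4, takes a point from camera to world coordinates). Camera axes: x right, y down, z forward; pixel columns grow to the right and rows downward; lengths in mm; the calibration is good to about 2 mm. A picture is of the moment at which its call begins. There is no depth.
- manip.close_job(): hands the job in, once; it reports no verdict.
Trained networks look in a picture, given as the dict that the camera call returned (one of the last four; its "shot" number tells which), for a name from the list of things; names that differ only in an ending like _2 or _b are one class to them, and where a whole thing is asked for, a point or a joint stands for the part that bears it (a point fixed in the world has none). Each returns a list of dicts, best first, with "p" (0 to 1); they miss things now and then, are a little off and sometimes report something else, mostly with a low value. They report only what shows in the picture. A call takes as long as a camera call.
- cams.search_frame(target, picture): "extent" ([left, top, width, height] in pixels, round what is visible of it).
The state is a dict: "t": time; "joints": joint angles; "qvel": joint speeds; "joint_efforts": joint torques, N m; "tool_pos": TCP position; "orientation": TCP orientation; "wrist_force": force on the tool from outside, world axes, zero at the start; "torque": the same for the moment, N m; "grip_width": finger opening in mm.
Only numpy, scipy, OpenCV 4.12 (cv2) and the standard library are available. Lean on these libraries where they do the work, as an engineer would, in place of code of your own. Each camera call takes 0.05 s, during which the arm holds its last target.

## Task

Clear the wad of packing paper off the small steel shelf into the waste bin, then set the spirit level gently on the bare shelf, lengthwise and about in the middle, and take your hand off it so that the bubble shows how far the shelf is out. Turn the black hand knob of the shelf's screw foot until the bubble rests centred between its two lines with the level untouched. Then press the spirit level firmly down on the shelf with your fingertips, bubble still centred, and finish like that: the job ends while you keep pressing, and all the other things stay where they are.

Things in the scene. Friction and masses are not known exactly. Their poses are not given: they have to be found in the camera images.
- shelf: Stainless counter shelf on three feet, fixed on the table; origin on the table. Length along its y. Deck flat, x +-90, y -160 to +180 mm, top about 100 mm up (up to 2 mm lower at -y while out of level), edge 26 mm deep. Plain feet at x +-70, y +150 mm, about whose line it hinges; screw foot at x 0, y -210 mm, beyond the deck's end. Only that (-y) end is wrong: it starts too low.
- deck_mid (a point): Centre of the deck's top face; axes parallel to the deck (y along its length, the screw foot at -y; z up out of the deck).
- knob_grip (a point): Middle of the screw foot's black fluted round hand knob, 39 mm diameter, 112 to 138 mm above the table, clear of the deck's end. Turns about the vertical without rising, 0.12 N m friction, stays as left. Clockwise from above raises the shelf's -y end: per radian 0.64 mm, and the bubble shifts 4.2 mm towards the screw foot. At most 3.4 rad are needed, in as many grasps as you like. The point does not turn.
- level: Spirit level, aluminium with black end caps, 230 (x) by 22 (y) by 46 mm (z), about 0.42 kg, standing on its base on the table. Origin: centre of its underside. Either end may point either way on the shelf. Grip it across its 22 mm width. Its whole top edge, vial window included, is flat and may be pressed.
- vial (a point): Middle of the level's top edge, 46 mm above its underside, over the middle of the yellow-green vial (62 mm long, along the level's x). Two black lines ring the vial 10 mm either side of its middle; the pale bubble between them is 16 mm long and lies at the top of the vial.
- bubble (a joint): Place of the bubble along the vial, positive towards the level's own +x end; 0 is centred. In rad along an arc of 200 mm radius: 0.005 rad is 1 mm; range +-0.105 rad (21 mm). It runs to the higher end, 2.4 mm (0.012 rad) per mrad of tilt, so 0.021 rad per radian of the knob, and takes about 1.5 s to come to rest.
- bin: Open grey plastic waste bin, fixed, outer size 180 (x) by 150 (y) by 110 mm tall, walls 4 mm, floor about 4 mm thick. Origin: centre of its underside. It stands on one side of the shelf, the level on the other; which is which changes.
- wad: Wad of brown packing paper, crumpled hard, irregular, about 50 mm across and 50 mm tall (36 by 33 mm at its foot), 18 g, lying on the deck where the level has to go. Origin: centre of its underside.
- flat_tin_top: Low food tin, 68 mm diameter, 40 mm tall, standing on the deck near its back edge at the +y end. Leave alone. Origin: centre of underside.
- flat_tin_under: Low food tin, 68 mm diameter, 40 mm tall, on the table under the deck. Leave alone. Origin: centre of underside.
- bean_can_left: Tall food can, 75 mm diameter, 110 mm tall, behind the shelf. Leave alone. Origin: centre of underside.
- bean_can_right: Tall food can, 75 mm diameter, 110 mm tall, behind the shelf. Leave alone. Origin: centre of underside.
- sauce_jar: Red jar with a brass lid, 68 mm diameter, 95 mm tall, behind the shelf. Leave alone. Origin: centre of underside.
- tape_roll: Roll of packing tape lying flat, 96 mm diameter, 48 mm tall, in front of the shelf. Leave alone. Origin: centre of underside.
- marker: Marker pen, 133 mm long, lying in front of the shelf. Leave alone. Origin: on its underside, near its middle.

How it is judged:
By the outcome, as a careful person would: the job done as asked, in the order asked, and still so for the second after the job is handed in, while the arm keeps its last pose, push and grip.
It also fails if it takes over 72 s, if anything falls off the work surface, if the arm or the gripper's body presses on something with over 40 N, if the wrist force passes 120 N, or if a joint passes its speed limit or range.

## Working session

There is one attempt and no reset: what is moved stays moved. The work goes in short steps, Python scripts to look and compute and a shell command to move; the robot and the scene stay as the last step left them, time stands still between calls to the robot, and variables do not carry over. Pictures are saved under pics/ and viewed, and the job is handed in when it is done.

```bash
mkdir -p pics
cat > h.py <<'E'
import numpy as np, cv2, json
from bench import telemetry, cams, manip
def snap(name, fn=None):
    p=cams.grab_frame(name)
    if fn: cv2.imwrite('pics/'+fn, cv2.cvtColor(p['image'],cv2.COLOR_RGB2BGR))
    return p
def K(p): return np.array([[p['fx'],0,p['cx']],[0,p['fy'],p['cy']],[0,0,1.]])
def ray(p,u,v):
    n=cv2.undistortPoints(np.array([[[u,v]]],float),K(p),np.array(p['distortion'],float))[0,0]
    T=np.array(p['cam_to_world']); d=T[:3,:3]@np.array([n[0],n[1],1.]); return T[:3,3],d
def onz(p,u,v,z):
    o,d=ray(p,u,v); return o+d*(z-o[2])/d[2]
def proj(p,X):
    T=np.linalg.inv(np.array(p['cam_to_world'])); 
    r=cv2.Rodrigues(T[:3,:3])[0]
    return cv2.projectPoints(np.array(X,float).reshape(-1,1,3),r,T[:3,3],K(p),np.array(p['distortion'],float))[0][:,0]
E
python3 - <<'E'
from h import *
np.set_printoptions(precision=1,suppress=True)
print(telemetry.get_obs())
for c in ['scene','top']:
    p=snap(c,c+'0.png'); print(c,p['fx'],p['cx'],p['cy'],np.array(p['cam_to_world']))
    for t in ['shelf','knob_grip','level','vial','bin','wad','flat_tin_top','bean_can_left','sauce_jar','tape_roll','marker']:
        try: print(t,[(np.round(r['extent']),round(r['p'],2)) for r in cams.search_frame(t,p)[:3]])
        except Exception as e: print(t,e)
E
```

```text
{'t': 0.0, 'joints': array([-70.9,  19.1,   2.3,  84. ,  -0.8,  77. ,  -3.4]), 'qvel': array([-0.1, -0.1, -0. , -0. , -0. ,  0.1,  0.1]), 'joint_efforts': array([ -0. , -65.9,   1.4, -40.6,   0. ,   0. ,  -0. ]), 'tool_pos': array([271.9, 589.9, 224.2]), 'orientation': array([-179.9,    0. ,  155.3]), 'wrist_force': array([ 0.3, -0.2, -0.2]), 'torque': array([-0.,  0., -0.]), 'grip_width': 85.3688574908718}
scene 386.81199914836264 321.4982708552085 202.4753793518971 [[  -0.4    0.6   -0.6 1301.4]
 [   0.9    0.3   -0.3  394.7]
 [  -0.    -0.7   -0.7  981. ]
 [   0.     0.     0.     1. ]]
shelf [(array([264., 183., 128.,  94.]), 0.91)]
knob_grip [(array([266., 184., 123.,  90.]), 0.8)]
level [(array([205., 168.,  42.,  46.]), 0.6)]
vial [(array([264., 183., 127.,  89.]), 0.72), (array([206., 170.,  39.,  43.]), 0.71)]
bin [(array([422., 224.,  66.,  80.]), 0.69)]
wad [(array([299., 204.,  17.,  13.]), 0.46)]
flat_tin_top [(array([342., 220.,  26.,  26.]), 0.93)]
bean_can_left [(array([378., 274.,  30.,  46.]), 0.93)]
sauce_jar [(array([256., 256.,  22.,  41.]), 0.84)]
tape_roll [(ar
[... 284 characters left out ...]
y([194., 139.,  34.,  34.]), 0.6), (array([238., 178., 160.,  78.]), 0.59)]
knob_grip [(array([239., 183., 159.,  72.]), 0.63)]
level [(array([443., 185.,  25.,  81.]), 0.98)]
vial [(array([444., 185.,  26.,  78.]), 0.66)]
bin [(array([125., 186.,  70.,  77.]), 0.92)]
wad [(array([323., 198.,  19.,  19.]), 0.82)]
flat_tin_top [(array([252., 182.,  26.,  31.]), 0.57), (array([446., 188.,  21.,  76.]), 0.33)]
bean_can_left [(array([195., 139.,  35.,  34.]), 0.91), (array([365., 268.,  39.,  34.]), 0.65), (array([322., 198.,  19.,  20.]), 0.23)]
sauce_jar [(array([323., 121.,  26.,  28.]), 0.83)]
tape_roll [(array([368., 268.,  36.,  36.]), 0.6)]
marker [(array([243., 252.,  22.,  44.]), 0.51)]
```

View pics/scene0.png

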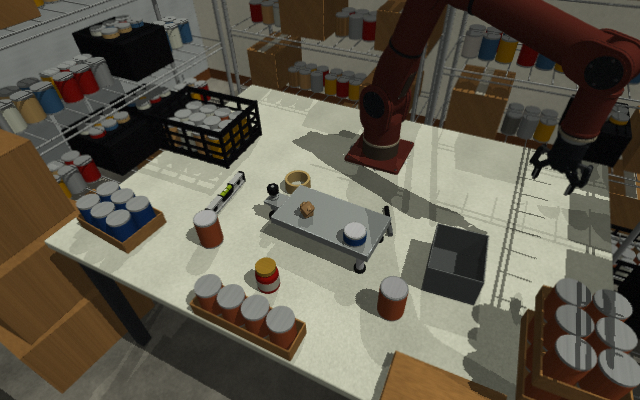

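View pics/top0.png

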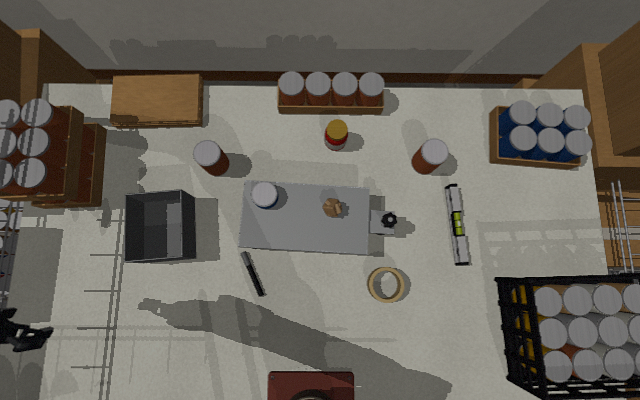

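The top picture shows the bin at (160,225), the shelf at (305,217), the wad at (333,207), the knob at (390,219) and the level at (457,225). The scene picture agrees. Next I zoom in to measure.

Run:
```python
import cv2,numpy as np
i=cv2.imread('pics/top0.png'); cv2.imwrite('pics/z1.png',cv2.resize(i[170:280,230:480],None,fx=3.2,fy=3.2,interpolation=cv2.INTER_CUBIC))
i=cv2.imread('pics/scene0.png'); cv2.imwrite('pics/z2.png',cv2.resize(i[160:280,200:400],None,fx=4,fy=4,interpolation=cv2.INTER_CUBIC))
```

```text
(no output)
```

View pics/z1.png

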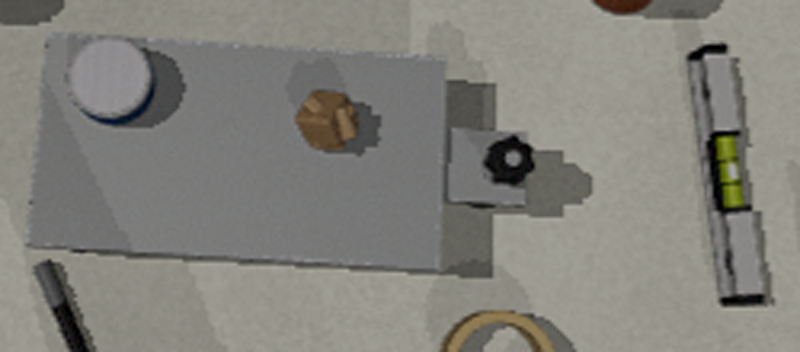

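View pics/z2.png

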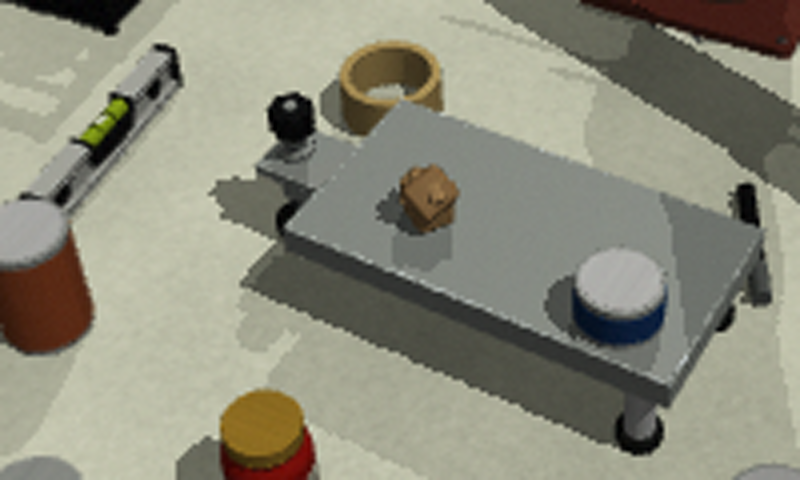

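```bash
cat >> h.py <<'E'
def rz(a): 
    a=np.radians(a); return np.array([[np.cos(a),-np.sin(a)],[np.sin(a),np.cos(a)]])
E
python3 - <<'E'
from h import *
np.set_printoptions(precision=1,suppress=True)
p=snap('top')
f=lambda u,v,z: onz(p,230+u/3.2,170+v/3.2,z)
c=[f(*q,100) for q in [(50,33),(446,60),(441,270),(28,245)]]
print(np.array(c)); print('center',np.mean(c,0))
print('knob',f(509,160,138),'wadtop',f(328,120,45+100),f(328,120,125))
for q in [(707,52),(745,300)]: print('lvl',f(*q,46))
print('vial',f(733,172,46))
b=[onz(p,*q,110) for q in [(125,193),(194,190),(195,259),(125,262)]]; print('bin',np.array(b),np.mean(b,0))
s=snap('scene')
g=lambda u,v,z: onz(s,200+u/4,160+v/4,z)
print('scene knob',g(292,112,127),'wad',g(430,198,125), 'vial',g(105,122,40),'lvl ends',g(172,50,46))
c=[g(*q,100) for q in [(402,100),(762,235),(668,382),(286,232)]]; print(np.array(c),np.mean(c,0))
E
```

```text
[[ 619.8  181.4  100. ]
 [ 599.5 -153.2  100. ]
 [ 424.2 -145.7  100. ]
 [ 441.7  191.2  100. ]]
center [521.3  18.4 100. ]
knob [ 509.7 -196.1  138. ] wadtop [539.6 -51.5 145. ] [543.  -52.4 125. ]
lvl [ 621.3 -395.1   46. ]
lvl [ 403.2 -414.1   46. ]
vial [ 513.6 -411.2   46. ]
bin [[579.6 496.6 110. ]
 [589.5 315.2 110. ]
 [408.5 299.4 110. ]
 [399.6 477.  110. ]] [494.3 397.1 110. ]
scene knob [ 511.8 -200.3  127. ] wad [551.1 -48.6 125. ] vial [ 516.8 -409.5   40. ] lvl ends [ 409.3 -409.    46. ]
[[ 432.4 -140.7  100. ]
 [ 453.6  194.5  100. ]
 [ 622.2  182.3  100. ]
 [ 612.4 -147.1  100. ]] [530.1  22.2 100. ]
```

Run:
```python
from h import *
p=snap('top'); i=cv2.cvtColor(p['image'],cv2.COLOR_RGB2BGR)
S=4
def crop(i,x0,y0,x1,y1,segs,fn,S=4):
    z=cv2.resize(i[y0:y1,x0:x1],None,fx=S,fy=S,interpolation=cv2.INTER_CUBIC)
    for a,b,col in segs:
        q=(np.array([a,b])-[x0,y0]+0.5)*S; cv2.line(z,tuple(np.int32(q[0])),tuple(np.int32(q[1])),col,1)
    return z
def box(p,x,y,z0,L,W,H,yaw,col):
    R=rz(yaw); pts=[]
    for z in (z0,z0+H):
        for sx,sy in [(-1,-1),(1,-1),(1,1),(-1,1)]:
            q=R@[sx*L/2,sy*W/2]; pts.append([x+q[0],y+q[1],z])
    P=proj(p,pts); s=[]
    for k in range(4): s+=[(P[k],P[(k+1)%4],col),(P[k+4],P[(k+1)%4+4],col),(P[k],P[k+4],col)]
    return s
seg=box(p,513,-408,0,230,22,46,5,(0,0,255))
a=crop(i,430,170,490,280,seg,'')
b=crop(i,115,175,225,275,box(p,495,397,0,180,150,110,0,(0,0,255)),'')
H=max(a.shape[0],b.shape[0]); o=np.zeros((H,a.shape[1]+b.shape[1],3),np.uint8); o[:a.shape[0],:a.shape[1]]=a; o[:b.shape[0],a.shape[1]:]=b
cv2.imwrite('pics/fit1.png',o)
s=snap('scene'); j=cv2.cvtColor(s['image'],cv2.COLOR_RGB2BGR)
cv2.imwrite('pics/fit2.png',np.hstack([cv2.resize(crop(j,195,160,255,230,box(s,513,-408,0,230,22,46,5,(0,0,255)),'',5),(300,350)),crop(j,410,215,510,303,box(s,495,397,0,180,150,110,0,(0,0,255)),'')[:350]]))
```

```text
(no output)
```

View pics/fit1.png

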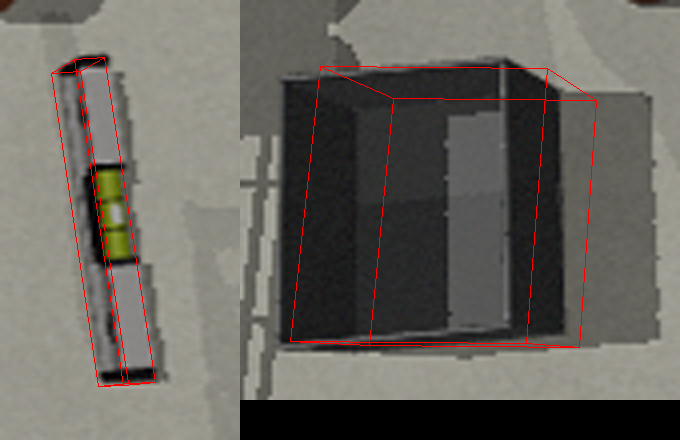

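View pics/fit2.png

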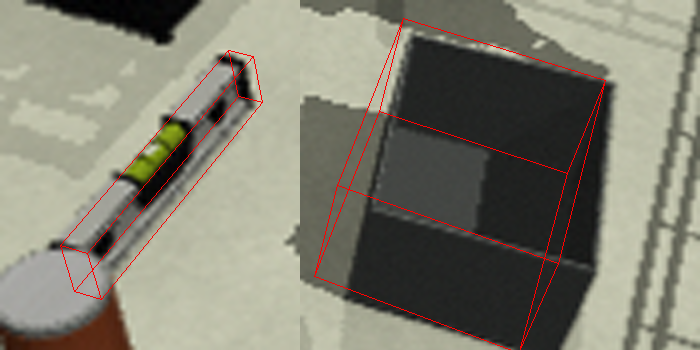

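Run:
```python
from h import *
np.set_printoptions(precision=1,suppress=True)
p=snap('top')
f=lambda u,v,z: onz(p,430+u/4-.5,170+v/4-.5,z)
a,b,c=f(102,72,46),f(133,369,46),f(116,213,46); print(a,b,c,(a+b)/2,np.degrees(np.arctan2(*(a-b)[[1,0]])))
q=[onz(p,115+(u-240)/4-.5,175+v/4-.5,110) for u,v in [(281,77),(505,60),(510,330),(281,347)]]; print(np.array(q),np.mean(q,0))
s=snap('scene')
f=lambda u,v,z: onz(s,195+u/5-.5,160+v/5-.5,z)
a,b,c=f(226,62,46),f(80,240,46),f(152,152,46); print(a,b,c,np.degrees(np.arctan2(*(b-a)[[1,0]])))
f=lambda u,v,z: onz(s,410+(u-300)/4-.5,215+v/4-.5,z)
q=[f(u,v,110) for u,v in [(405,30),(612,85),(592,268),(372,210)]]; print(np.array(q),np.mean(q,0))
```

```text
[ 617.7 -406.5   46. ] [ 408.6 -414.3   46. ] [ 516.4 -409.8   46. ] [ 513.1 -410.4   46. ] 2.1253250358013336
[[577.6 497.1 110. ]
 [590.5 350.4 110. ]
 [413.3 333.  110. ]
 [401.5 477.9 110. ]] [495.7 414.6 110. ]
[ 411.7 -422.7   46. ] [ 618.1 -400.1   46. ] [ 521.3 -410.9   46. ] 6.2381616302206275
[[416.9 326.3 110. ]
 [407.  477.2 110. ]
 [578.9 492.7 110. ]
 [595.3 349.5 110. ]] [499.5 411.4 110. ]
```

```bash
python3 -m pendant '{"jaw":[100,100,100,100,100,100,100,100,100,100],"xyz":[[18,-42,0],[36,-84,0],[54,-126,0],[72,-168,0],[90,-210,0],[108,-252,0],[126,-294,0],[144,-336,0],[162,-378,0],[180,-420,0]],"twist":[[0,0,-0.08],[0,0,-0.16],[0,0,-0.24],[0,0,-0.32],[0,0,-0.4],[0,0,-0.48],[0,0,-0.56],[0,0,-0.64],[0,0,-0.72],[0,0,-0.8]]}' 40
python3 -m pendant '{"jaw":[100,100,100,100,100,100,100,100,100,100],"xyz":[[19,-42,0],[38,-84,0],[57,-126,0],[76,-168,0],[95,-210,-10],[95,-220,-40],[95,-220,-50],[95,-220,-50],[95,-220,-50],[95,-220,-50]],"twist":[[0,0,-0.08],[0,0,-0.16],[0,0,-0.24],[0,0,-0.32],[0,0,-0.39],[0,0,-0.39],[0,0,-0.39],[0,0,-0.39],[0,0,-0.39],[0,0,-0.39]]}'
python3 - <<'E'
from h import *
z=[]
p=snap('top'); i=cv2.cvtColor(p['image'],cv2.COLOR_RGB2BGR); a=cv2.resize(i[150:270,280:420],None,fx=3,fy=3,interpolation=2)
p=snap('scene'); i=cv2.cvtColor(p['image'],cv2.COLOR_RGB2BGR); b=cv2.resize(i[140:260,250:370],None,fx=3,fy=3,interpolation=2)
cv2.imwrite('pics/w1.png',np.hstack([a,b]))
E
```

```text
t: 2.5
tool_pos: [452.5, 168.5, 225.4]
orientation: [180.0, -0.0, 109.2]
wrist_force: [0.2, 0.5, 0.8]
grip_width: 86.0
t: 3.5
tool_pos: [547.7, -48.2, 176.3]
orientation: [179.9, -0.0, 87.2]
wrist_force: [-0.1, 0.4, -0.1]
grip_width: 85.5
```

View pics/w1.png

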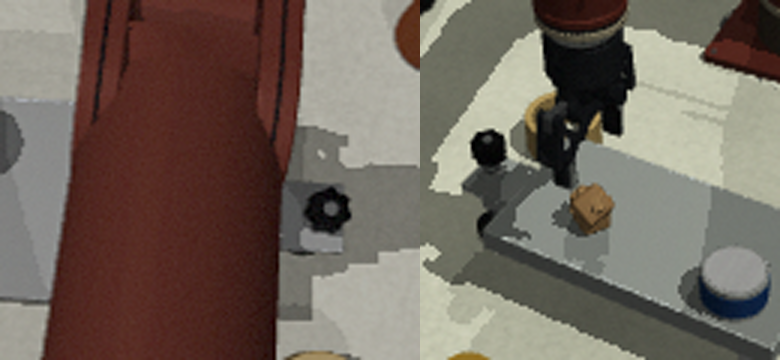

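Run:
```python
from h import *
p=snap('scene'); i=cv2.cvtColor(p['image'],cv2.COLOR_RGB2BGR)
z=cv2.resize(i[170:240,260:360],None,fx=6,fy=6,interpolation=2)
def d(X,c):
    q=(proj(p,X)[0]-[260,170]+.5)*6; cv2.circle(z,tuple(np.int32(q)),4,c,-1)
d([547,-50,100],(0,0,255));d([547,-50,150],(255,0,0));d([547.7,-48.2,154],(0,255,0))
for s in(-1,1): d([547.7+s*42*np.cos(np.radians(-3)),-48.2-s*42*np.sin(np.radians(3)),167],(0,255,255))
cv2.imwrite('pics/w2.png',z)
```

```text
(no output)
```

View pics/w2.png

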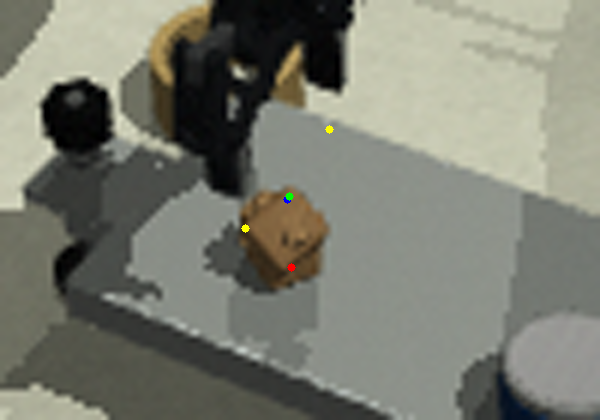

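Run:
```python
from h import *
p=snap('scene'); 
def crop(i,X,c0,fn,tcp,ydir):
    z=cv2.resize(i[c0[1]:c0[1]+80,c0[0]:c0[0]+100],None,fx=6,fy=6,interpolation=2)
    for dz,c in((-22,(0,0,255)),(-9,(0,255,255)),(10,(0,255,0))):
        for s in(-1,1):
            q=(proj(p,[tcp[0]+s*ydir[0]*42,tcp[1]+s*ydir[1]*42,tcp[2]+dz])[0]-c0+.5)*6; cv2.circle(z,tuple(np.int32(q)),4,c,-1)
    return z
i=cv2.imread('pics/scene0.png')
a=crop(i,0,[520,130],'',[272,590,224.5],[.42,.91])
cv2.imwrite('pics/w3.png',a)
```

```text
(no output)
```

View pics/w3.png

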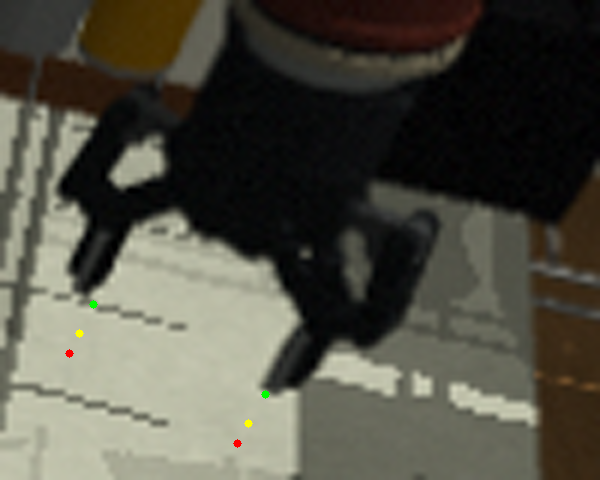

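Run:
```python
from h import *
p=snap('top'); 
tcp=[272,590,224.5]; ydir=[.42,.91]; c0=[0,290]
i=cv2.imread('pics/top0.png')
z=cv2.resize(i[290:370,0:100],None,fx=6,fy=6,interpolation=2)
for dz,c in((-22,(0,0,255)),(-9,(0,255,255)),(13,(0,255,0))):
    for s in(-1,1):
        q=(proj(p,[tcp[0]+s*ydir[0]*42,tcp[1]+s*ydir[1]*42,tcp[2]+dz])[0]-c0+.5)*6; cv2.circle(z,tuple(np.int32(q)),4,c,-1)
cv2.imwrite('pics/w4.png',z)
```

```text
(no output)
```

View pics/w4.png

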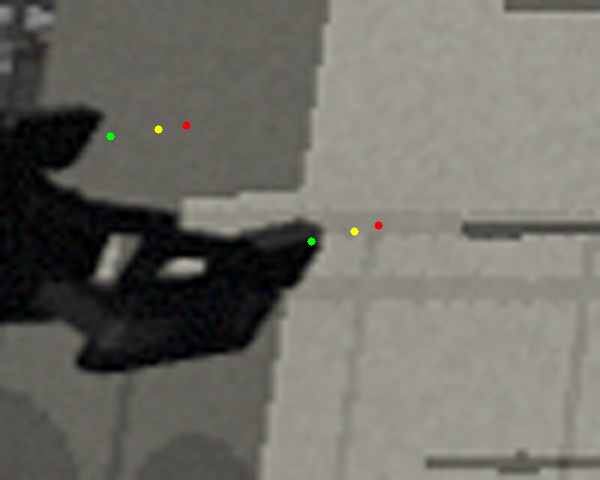

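```bash
python3 -m pendant '{"jaw":[0,0,0,0,0,0,0,0,0,0],"xyz":[[0,0,20],[0,0,40],[0,0,40],[0,0,40],[0,0,40],[0,0,40],[0,0,40],[0,0,40],[0,0,40],[0,0,40]],"twist":[[0,0,0],[0,0,0],[0,0,0],[0,0,0],[0,0,0],[0,0,0],[0,0,0],[0,0,0],[0,0,0],[0,0,0]]}' 40
python3 - <<'E'
from h import *
p=snap('scene'); i=cv2.cvtColor(p['image'],cv2.COLOR_RGB2BGR); o=telemetry.get_obs(); t=o['tool_pos']; c0=[260,130]
z=cv2.resize(i[130:230,260:360],None,fx=6,fy=6,interpolation=2)
for dz,c in((-22,(0,0,255)),(-9,(0,255,255)),(0,(0,255,0))):
    q=(proj(p,t+[0,0,dz])[0]-c0+.5)*6; cv2.circle(z,tuple(np.int32(q)),4,c,-1)
cv2.imwrite('pics/w5.png',z); print(t,o['grip_width'])
E
```

```text
t: 4.75
tool_pos: [547.0, -49.7, 215.0]
orientation: [-180.0, 0.0, 87.1]
wrist_force: [0.7, 0.1, 0.4]
grip_width: -0.1
[547.03404197 -49.69559977 215.07122276] -0.12675840415132023
```

View pics/w5.png

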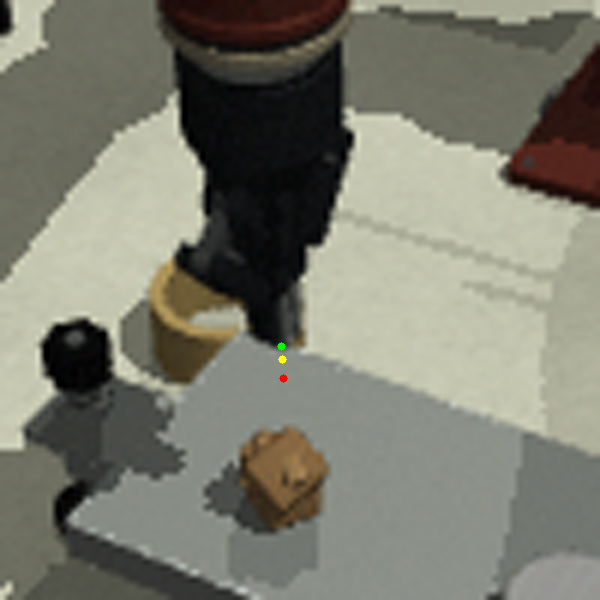

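```bash
python3 -m pendant '{"jaw":[100,100,100,100,100,100,100,100,100,100],"xyz":[[0,0,0],[0,0,0],[0,0,0],[0,0,-10],[0,0,-30],[0,0,-50],[0,0,-70],[0,0,-88],[0,0,-88],[0,0,-88]],"twist":[[0,0,0],[0,0,0],[0,0,0],[0,0,0],[0,0,0],[0,0,0],[0,0,0],[0,0,0],[0,0,0],[0,0,0]]}' 40
python3 - <<'E'
from h import *
p=snap('scene'); i=cv2.cvtColor(p['image'],cv2.COLOR_RGB2BGR)
z=cv2.resize(i[130:230,260:360],None,fx=6,fy=6,interpolation=2)
cv2.imwrite('pics/w6.png',z)
E
```

```text
t: 5.8
tool_pos: [546.8, -49.8, 127.0]
orientation: [-180.0, 0.0, 87.1]
wrist_force: [-0.0, -0.1, -0.1]
grip_width: 85.3
```

View pics/w6.png

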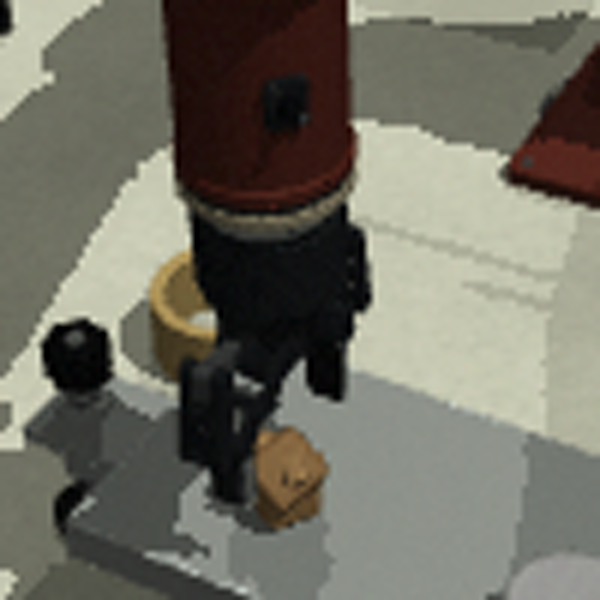

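```bash
python3 -m pendant '{"jaw":[100,100,50,30,30,30,30,30,30,30],"xyz":[[0,0,-8],[0,0,-11],[0,0,-11],[0,0,-11],[0,0,-11],[0,0,-11],[0,0,-11],[0,0,-11],[0,0,-11],[0,0,-11]],"twist":[[0,0,0],[0,0,0],[0,0,0],[0,0,0],[0,0,0],[0,0,0],[0,0,0],[0,0,0],[0,0,0],[0,0,0]]}' 25
python3 - <<'E'
from h import *
p=snap('scene'); i=cv2.cvtColor(p['image'],cv2.COLOR_RGB2BGR)
z=cv2.resize(i[130:230,260:360],None,fx=6,fy=6,interpolation=2)
cv2.imwrite('pics/w7.png',z)
E
```

```text
t: 6.85
tool_pos: [547.1, -49.7, 116.8]
orientation: [180.0, -0.0, 87.1]
wrist_force: [-2.4, 0.7, 6.4]
grip_width: 46.8
```

View pics/w7.png

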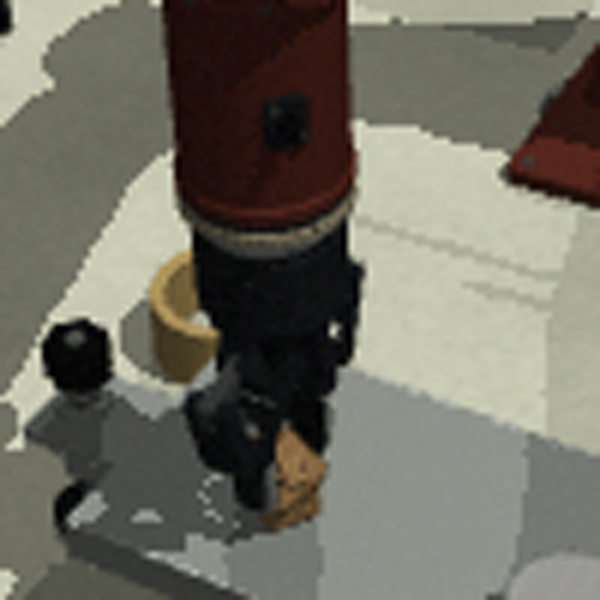

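```bash
python3 -m pendant '{"jaw":[30,30,30,30,30,30,30,30,30,30],"xyz":[[0,0,25],[0,0,55],[0,0,90],[-4,40,90],[-8,85,90],[-13,130,90],[-18,175,90],[-22,220,90],[-26,265,90],[-30,310,90]],"twist":[[0,0,0],[0,0,0],[0,0,0],[0,0,0],[0,0,0],[0,0,0],[0,0,0],[0,0,0],[0,0,0],[0,0,0]]}'
python3 - <<'E'
from h import *
p=snap('scene'); i=cv2.cvtColor(p['image'],cv2.COLOR_RGB2BGR)
z=cv2.resize(i[110:310,290:510],None,fx=3,fy=3,interpolation=2)
cv2.imwrite('pics/w8.png',z)
E
```

```text
t: 7.9
tool_pos: [516.7, 262.1, 206.5]
orientation: [180.0, -0.0, 87.1]
wrist_force: [1.4, -0.3, 0.3]
grip_width: 46.9
```

View pics/w8.png

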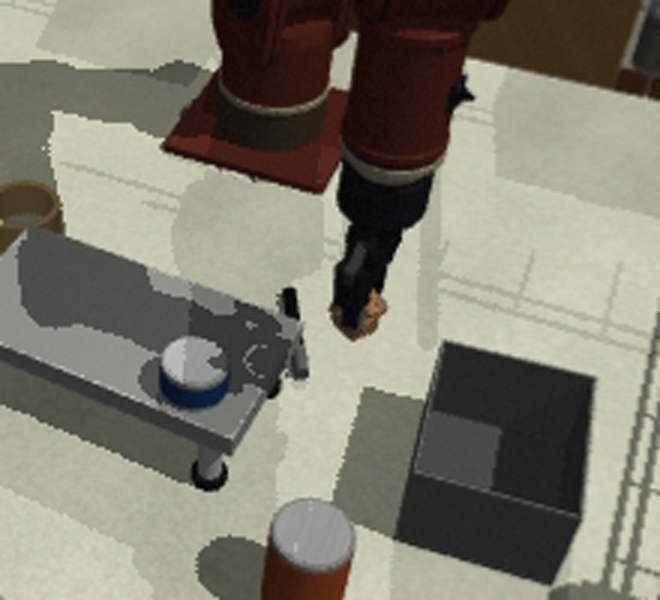

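```bash
python3 -m pendant '{"jaw":[30,30,30,30,30,30,30,100,100,100],"xyz":[[-5,45,0],[-11,90,0],[-17,135,-5],[-20,151,-40],[-20,151,-80],[-20,151,-100],[-20,151,-100],[-20,151,-100],[-20,151,-100],[-20,151,-100]],"twist":[[0,0,0],[0,0,0],[0,0,0],[0,0,0],[0,0,0],[0,0,0],[0,0,0],[0,0,0],[0,0,0],[0,0,0]]}'
python3 -m pendant '{"jaw":[100,100,100,100,100,100,100,100,100,100],"xyz":[[0,0,20],[0,0,60],[0,0,110],[5,-40,110],[10,-85,110],[15,-130,110],[20,-175,110],[25,-220,110],[30,-265,110],[35,-310,110]],"twist":[[0,0,0],[0,0,0],[0,0,0],[0,0,-0.1],[0,0,-0.2],[0,0,-0.3],[0,0,-0.4],[0,0,-0.5],[0,0,-0.6],[0,0,-0.7]]}'
python3 - <<'E'
from h import *
p=snap('scene'); i=cv2.cvtColor(p['image'],cv2.COLOR_RGB2BGR)
z=cv2.resize(i[150:320,260:500],None,fx=3,fy=3,interpolation=2)
cv2.imwrite('pics/w9.png',z)
p=snap('top','t9.png')
E
```

```text
t: 8.95
tool_pos: [497.9, 411.8, 108.0]
orientation: [179.9, -0.1, 87.1]
wrist_force: [-0.6, 0.8, -0.3]
grip_width: 85.1
t: 9.95
tool_pos: [532.3, 99.5, 217.4]
orientation: [180.0, -0.1, 46.7]
wrist_force: [0.6, -1.0, 0.6]
grip_width: 85.4
```

View pics/w9.png

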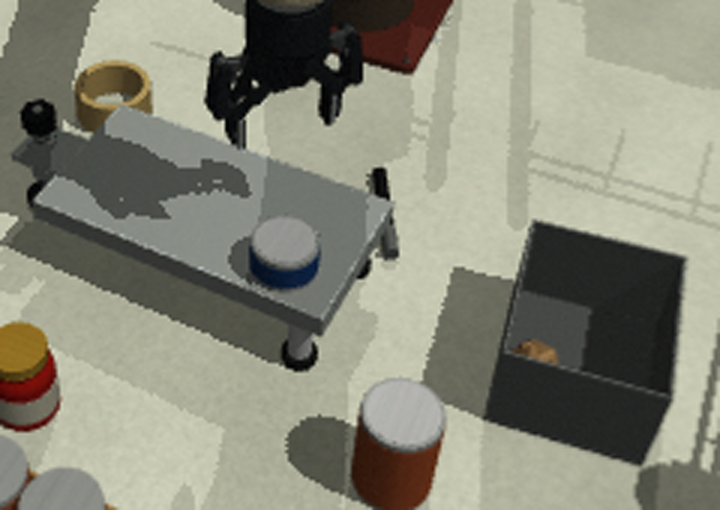

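View pics/t9.png

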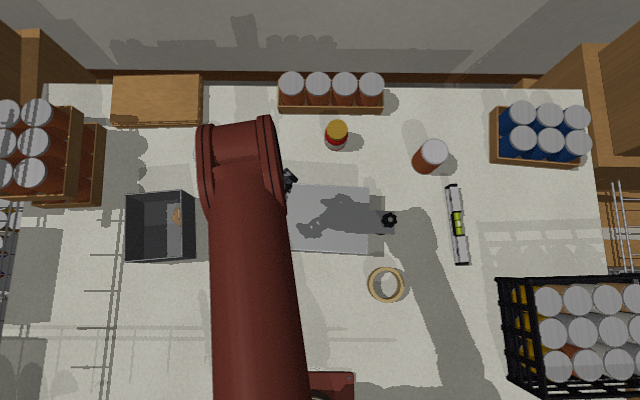

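```bash
python3 -m pendant '{"jaw":[100,100,100,100,100,100,100,100,100,100],"xyz":[[-2,-48,0],[-4,-96,0],[-6,-144,0],[-8,-192,0],[-10,-240,0],[-12,-288,0],[-14,-336,0],[-16,-384,0],[-18,-432,0],[-18,-480,-20]],"twist":[[0,0,-0.08],[0,0,-0.16],[0,0,-0.24],[0,0,-0.32],[0,0,-0.4],[0,0,-0.48],[0,0,-0.56],[0,0,-0.64],[0,0,-0.72],[0,0,-0.75]]}'
python3 -m pendant '{"jaw":[100,100,100,100,100,100,100,100,100,100],"xyz":[[0,-29,-30],[0,-29,-70],[0,-29,-100],[0,-29,-117],[0,-29,-117],[0,-29,-117],[0,-29,-117],[0,-29,-117],[0,-29,-117],[0,-29,-117]],"twist":[[0,0,0],[0,0,0],[0,0,0],[0,0,0],[0,0,0],[0,0,0],[0,0,0],[0,0,0],[0,0,0],[0,0,0]]}'
python3 - <<'E'
from h import *
p=snap('scene'); i=cv2.cvtColor(p['image'],cv2.COLOR_RGB2BGR)
z=cv2.resize(i[130:230,180:280],None,fx=6,fy=6,interpolation=2)
p=snap('top'); i=cv2.cvtColor(p['image'],cv2.COLOR_RGB2BGR); y=cv2.resize(i[170:280,430:490],None,fx=4,fy=4,interpolation=2)
o=np.zeros((600,850,3),np.uint8); o[:,:600]=z; o[:440,600:840]=y
cv2.imwrite('pics/l1.png',o[:,:800])
E
```

```text
t: 11.05
tool_pos: [515.4, -379.7, 199.9]
orientation: [179.9, -0.3, 3.9]
wrist_force: [2.0, -0.0, 0.6]
grip_width: 85.4
t: 12.05
tool_pos: [514.3, -405.9, 80.5]
orientation: [180.0, -0.0, 4.0]
wrist_force: [0.7, -0.2, 0.1]
grip_width: 85.5
```

View pics/l1.png

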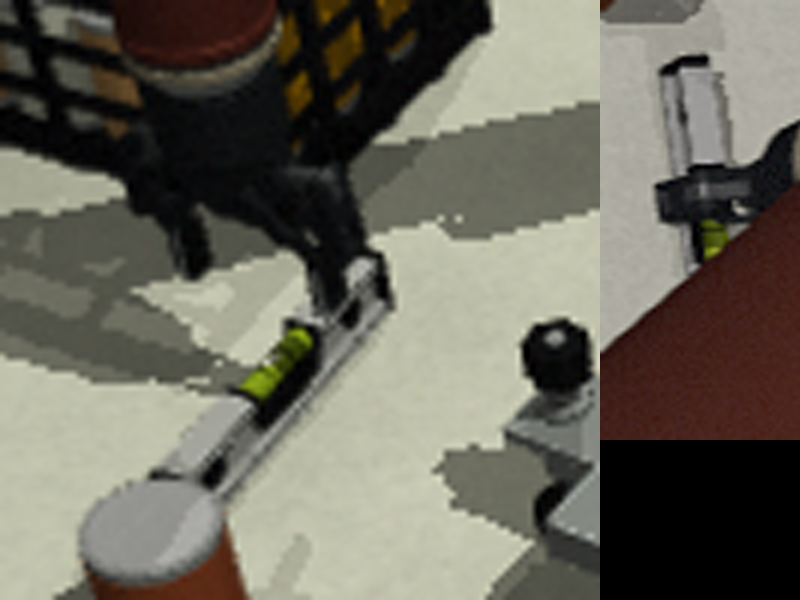

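```bash
python3 -m pendant '{"jaw":[100,100,100,100,100,100,100,100,100,100],"xyz":[[0,0,-20],[0,0,-40],[0,0,-52],[0,0,-52],[0,0,-52],[0,0,-52],[0,0,-52],[0,0,-52],[0,0,-52],[0,0,-52]],"twist":[[0,0,0],[0,0,0],[0,0,0],[0,0,0],[0,0,0],[0,0,0],[0,0,0],[0,0,0],[0,0,0],[0,0,0]]}'
python3 - <<'E'
from h import *
p=snap('scene'); i=cv2.cvtColor(p['image'],cv2.COLOR_RGB2BGR)
z=cv2.resize(i[130:230,180:280],None,fx=6,fy=6,interpolation=2)
p=snap('top'); i=cv2.cvtColor(p['image'],cv2.COLOR_RGB2BGR); y=cv2.resize(i[170:280,430:490],None,fx=4,fy=4,interpolation=2)
o=np.zeros((600,850,3),np.uint8); o[:,:600]=z; o[:440,600:840]=y
cv2.imwrite('pics/l2.png',o[:,:800])
E
```

```text
t: 13.15
tool_pos: [514.1, -405.9, 28.0]
orientation: [180.0, -0.0, 4.0]
wrist_force: [0.1, 0.4, 0.1]
grip_width: 85.0
```

View pics/l2.png

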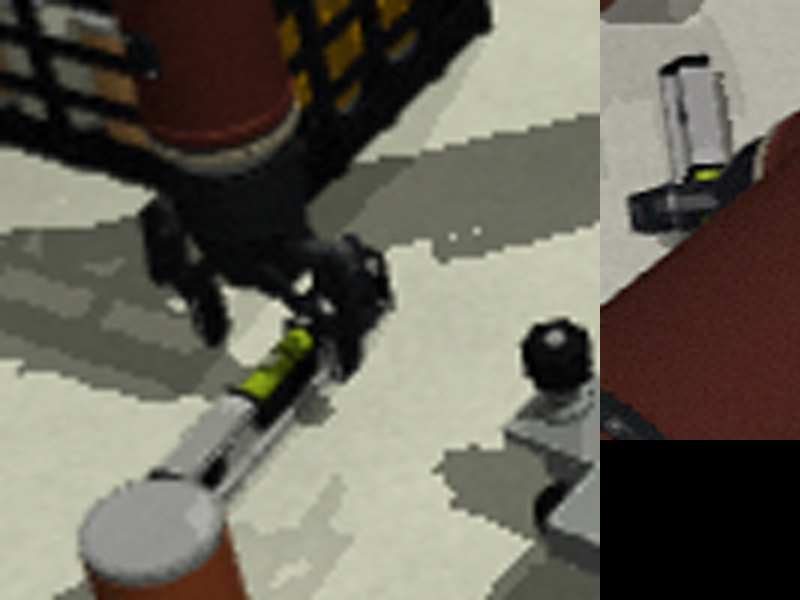

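```bash
python3 -m pendant '{"jaw":[60,45,35,30,26,22,18,14,14,14],"xyz":[[0,0,0],[0,0,0],[0,0,0],[0,0,0],[0,0,0],[0,0,0],[0,0,0],[0,0,0],[0,0,0],[0,0,0]],"twist":[[0,0,0],[0,0,0],[0,0,0],[0,0,0],[0,0,0],[0,0,0],[0,0,0],[0,0,0],[0,0,0],[0,0,0]]}' 45
python3 - <<'E'
from h import *
p=snap('scene'); i=cv2.cvtColor(p['image'],cv2.COLOR_RGB2BGR)
z=cv2.resize(i[130:230,180:280],None,fx=6,fy=6,interpolation=2)
cv2.imwrite('pics/l3.png',z)
E
```

```text
t: 14.25
tool_pos: [514.1, -406.6, 28.3]
orientation: [179.9, -0.0, 4.0]
wrist_force: [0.6, -5.1, 5.3]
grip_width: 21.3
```

View pics/l3.png

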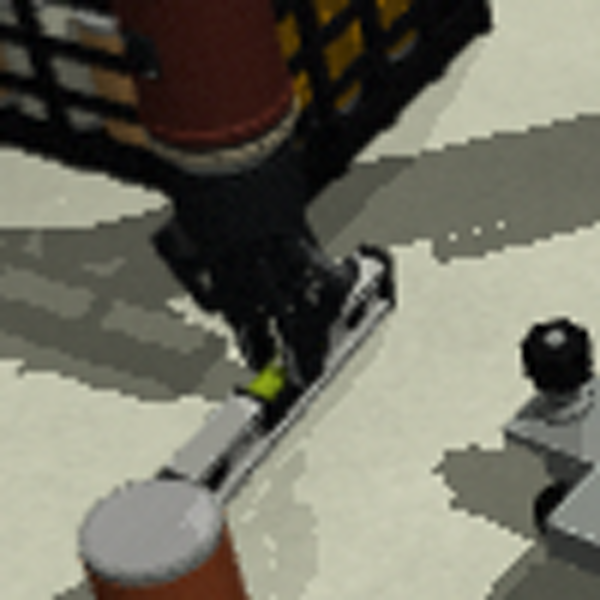

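Run:
```python
from h import *
p=snap('scene')
f=lambda X:(proj(p,X)[0]-[180,130]+.5)*6
for n,X in dict(vial=[515,-410,46],tcp=[514,-406.6,28],side25=[514,-398,25],side5=[514,-398,5],side5m20=[494,-398,5],tipimg=[514,-392,31]).items(): print(n,f(X))
```

```text
vial [279.76059012 356.62737351]
tcp [290.78360196 379.08604558]
side25 [303.06700731 386.70159461]
side5 [308.95719539 410.49343879]
side5m20 [328.01160066 390.88354604]
tipimg [309.26080598 382.27830071]
```

```bash
python3 -m pendant '{"jaw":[14,14,14,14,14,14,14,14,14,14],"xyz":[[0,0,0],[0,0,2],[0,0,8],[0,0,20],[0,0,40],[0,0,65],[0,0,95],[0,0,125],[0,0,150],[0,0,160]],"twist":[[0,0,0],[0,0,0],[0,0,0],[0,0,0],[0,0,0],[0,0,0],[0,0,0],[0,0,0],[0,0,0],[0,0,0]]}' 65
python3 - <<'E'
from h import *
p=snap('scene'); i=cv2.cvtColor(p['image'],cv2.COLOR_RGB2BGR)
z=cv2.resize(i[90:190,180:280],None,fx=6,fy=6,interpolation=2)
cv2.imwrite('pics/l4.png',z); o=telemetry.get_obs(); print(o['torque'],o['wrist_force'])
E
```

```text
t: 15.35
tool_pos: [514.5, -406.3, 190.9]
orientation: [179.9, -0.2, 4.0]
wrist_force: [0.7, -1.1, -4.6]
grip_width: 20.3
[-0.07104388 -0.08952542 -0.00443657] [ 1.09416437 -0.89879348 -2.59288578]
```

View pics/l4.png

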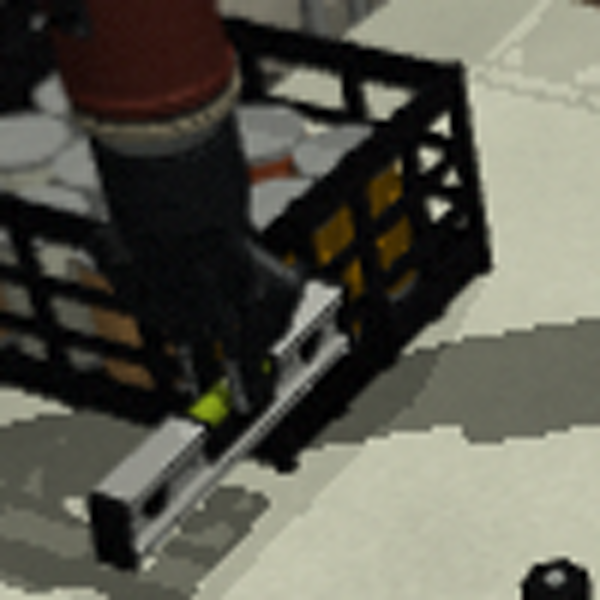

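```bash
python3 -m pendant '{"jaw":[14,14,14,14,14,14,14,14,14,14],"xyz":[[0,-5,5],[0,15,10],[1,60,10],[2,105,10],[3,150,10],[4,195,10],[5,240,10],[6,285,10],[8,330,10],[9,370,10]],"twist":[[0,0,0.1],[0,0,0.24],[0,0,0.38],[0,0,0.52],[0,0,0.66],[0,0,0.8],[0,0,0.94],[0,0,1.08],[0,0,1.22],[0,0,1.36]]}' 65
python3 -m pendant '{"jaw":[14,14,14,14,14,14,14,14,14,14],"xyz":[[1,30,0],[1,50,0],[1,52,-15],[1,52,-30],[1,52,-45],[1,52,-52],[1,52,-55],[1,52,-55],[1,52,-55],[1,52,-55]],"twist":[[0,0,0.08],[0,0,0.085],[0,0,0.085],[0,0,0.085],[0,0,0.085],[0,0,0.085],[0,0,0.085],[0,0,0.085],[0,0,0.085],[0,0,0.085]]}' 65
python3 - <<'E'
from h import *
p=snap('scene'); i=cv2.cvtColor(p['image'],cv2.COLOR_RGB2BGR)
z=cv2.resize(i[150:280,240:400],None,fx=5,fy=4.6,interpolation=2)
z=cv2.resize(i[160:270,250:400],None,fx=5,fy=5,interpolation=2)
cv2.imwrite('pics/l5.png',z); o=telemetry.get_obs(); print(o['torque'],o['wrist_force'])
E
```

```text
t: 16.4
tool_pos: [521.9, -33.1, 196.9]
orientation: [-179.9, -0.0, 82.3]
wrist_force: [0.9, -0.3, -4.6]
grip_width: 20.1
t: 17.4
tool_pos: [524.1, 16.2, 143.3]
orientation: [180.0, -0.0, 86.8]
wrist_force: [-1.3, -1.0, -5.0]
grip_width: 20.5
[-0.12880162  0.18597317  0.11365987] [-0.85102062  0.8693333  -4.36880724]
```

View pics/l5.png

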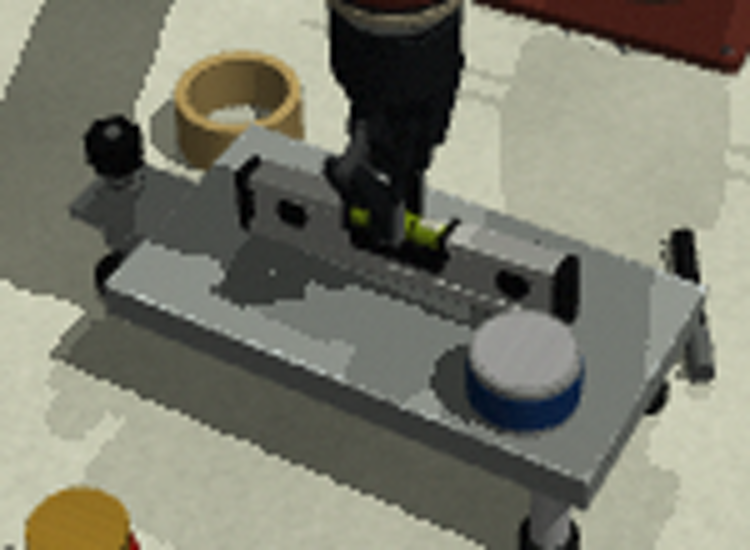

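```bash
python3 -m pendant '{"jaw":[14,14,14,14,14,14,14,14,14,14],"xyz":[[0,0,-3],[0,0,-6],[0,0,-8],[0,0,-10],[0,0,-11],[0,0,-12],[0,0,-13],[0,0,-13.5],[0,0,-14],[0,0,-14]],"twist":[[0,0,0],[0,0,0],[0,0,0],[0,0,0],[0,0,0],[0,0,0],[0,0,0],[0,0,0],[0,0,0],[0,0,0]]}'
python3 -c "
from h import *
print([telemetry.get_obs()[k] for k in('tool_pos','wrist_force','torque')])"
```

```text
t: 18.45
tool_pos: [524.5, 16.2, 129.1]
orientation: [179.9, -0.0, 86.8]
wrist_force: [0.1, 4.5, 2.1]
grip_width: 20.0
[array([524.47707502,  16.20426107, 129.07584901]), array([0.14430255, 4.49365706, 2.14926112]), array([ 0.30822757, -0.14276975,  0.01622884])]
```

```bash
python3 -m pendant '{"jaw":[18,21,24,27,30,35,40,50,60,60],"xyz":[[0,0,-0.5],[0,0,-0.5],[0,0,-0.5],[0,0,-0.5],[0,0,-0.5],[0,0,-0.5],[0,0,-0.5],[0,0,-0.5],[0,0,-0.5],[0,0,-0.5]],"twist":[[0,0,0],[0,0,0],[0,0,0],[0,0,0],[0,0,0],[0,0,0],[0,0,0],[0,0,0],[0,0,0],[0,0,0]]}' 25
python3 -m pendant '{"jaw":[60,60,60,60,60,60,60,60,60,60],"xyz":[[0,0,10],[0,0,30],[0,0,60],[0,0,80],[-10,-30,80],[-20,-75,80],[-30,-120,80],[-30,-165,80],[-30,-210,80],[-30,-255,80]],"twist":[[0,0,0],[0,0,0],[0,0,0],[0,0,0],[0,0,0],[0,0,0],[0,0,0],[0,0,0],[0,0,0],[0,0,0]]}'
python3 - <<'E'
from h import *
p=snap('scene'); i=cv2.cvtColor(p['image'],cv2.COLOR_RGB2BGR)
z=cv2.resize(i[160:270,250:400],None,fx=5,fy=5,interpolation=2)
cv2.imwrite('pics/l6.png',z)
p=snap('top'); i=cv2.cvtColor(p['image'],cv2.COLOR_RGB2BGR)
z=cv2.resize(i[150:280,230:430],None,fx=4,fy=4,interpolation=2)
cv2.imwrite('pics/l7.png',z)
E
```

```text
t: 19.45
tool_pos: [524.0, 16.1, 128.4]
orientation: [-180.0, 0.0, 86.8]
wrist_force: [0.5, 0.6, 0.1]
grip_width: 51.2
t: 20.45
tool_pos: [493.9, -240.6, 209.5]
orientation: [179.9, -0.0, 86.8]
wrist_force: [0.7, -0.2, -0.1]
grip_width: 50.9
```

View pics/l6.png

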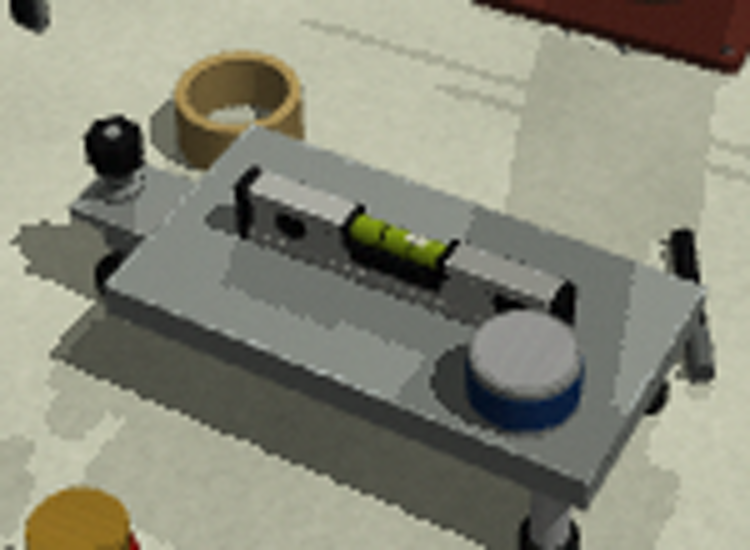

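View pics/l7.png

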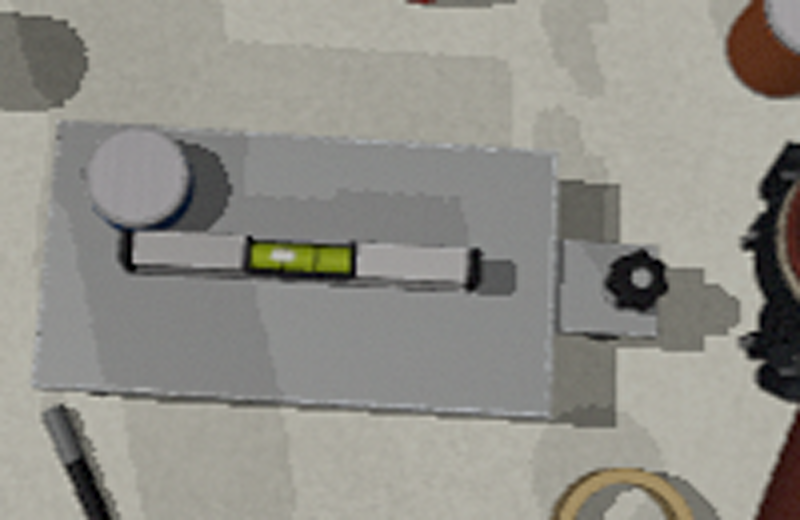

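```bash
cat >> h.py <<'E'
def strip(p,c,yaw,z=145,L=60,W=14):
    ys=np.arange(-L,L+.1,.5); xs=np.arange(-W,W+.1,1.)
    u=np.array([np.sin(np.radians(-yaw)),np.cos(np.radians(yaw))]); n=np.array([u[1],-u[0]])
    P=np.array([[c[0]+u[0]*y+n[0]*x,c[1]+u[1]*y+n[1]*x,z] for x in xs for y in ys])
    q=proj(p,P).astype(np.float32).reshape(len(xs),len(ys),2)
    return ys,xs,cv2.remap(p['image'],q[...,0],q[...,1],cv2.INTER_LINEAR).astype(float)
def meas(cam='top',n=6,c=(524,20),yaw=-3.2,fn=None):
    A=0
    for k in range(n):
        p=cams.grab_frame(cam); ys,xs,im=strip(p,c,yaw); A=A+im
    A/=n
    sat=A.max(2)-A.min(2)
    g=np.clip(A[...,1]-A[...,2],0,None)   # green-yellow: G-B
    if fn: cv2.imwrite('pics/'+fn,cv2.resize(A[...,::-1].astype(np.uint8),None,fx=3,fy=6))
    return ys,xs,A,g
E
python3 - <<'E'
from h import *
np.set_printoptions(precision=0,suppress=True,linewidth=150)
for c in('top','scene'):
    ys,xs,A,g=meas(c,6,fn='m_%s.png'%c)
    print(c); rows=g.mean(1); print(rows)
    b=g.max(0) ; k=np.argsort(rows)[-6:]
    print('rows',xs[k]); 
    for y,gr,bl,rr in list(zip(ys,A[k][...,1].mean(0),A[k][...,2].mean(0),A[k][...,0].mean(0)))[30:210:4]: print(y,round(rr),round(gr),round(bl))
E
python3 -c "
import cv2,numpy as np
cv2.imwrite('pics/m.png',np.vstack([cv2.imread('pics/m_top.png'),cv2.imread('pics/m_scene.png')]))"
```

```text
top
[ 0.  0.  1.  5. 19. 36. 49. 53. 54. 52. 49. 46. 44. 44. 44. 46. 47. 48. 47. 41. 28. 14.  5.  1.  0.  0.  0.  1.  1.]
rows [ 3. -4. -8. -5. -7. -6.]
-45.0 162 160 158
-43.0 163 161 159
-41.0 165 163 161
-39.0 159 157 156
-37.0 117 116 117
-35.0 19 18 21
-33.0 58 65 23
-31.0 100 112 25
-29.0 120 135 25
-27.0 118 132 25
-25.0 118 132 24
-23.0 119 133 25
-21.0 119 133 25
-19.0 119 133 25
-17.0 119 134 25
-15.0 119 133 25
-13.0 108 121 23
-11.0 93 104 21
-9.0 96 107 22
-7.0 121 135 26
-5.0 120 134 26
-3.0 117 131 25
-1.0 116 130 24
1.0 117 131 24
3.0 119 132 38
5.0 125 135 55
7.0 124 132 65
9.0 115 122 67
11.0 113 119 69
13.0 130 139 70
15.0 129 140 62
17.0 125 138 46
19.0 121 135 29
21.0 119 134 23
23.0 120 135 25
25.0 120 134 24
27.0 113 127 24
29.0 90 101 24
31.0 42 46 23
33.0 41 41 40
35.0 84 82 83
37.0 129 127 126
39.0 152 150 149
41.0 150 148 146
43.0 149 147 146
scene
[ 7.  7.  7.  7.  7.  7.  7.  7.  7.  9. 12. 17. 24. 33. 41. 46. 49. 50. 51. 52. 52. 52. 51. 49. 47. 45. 43. 41. 38.]
rows [3. 8. 4. 5. 7. 6.]
-45.0 169 170 161
-43.0 168 169 159
-41.0 144 145 137
-39.0 86 87 83
-37.0 37 39 35
-35.0 35 39 19
-33.0 71 84 18
-31.0 105 125 19
-29.0 114 135 20
-27.0 115 136 21
-25.0 116 137 21
-23.0 115 137 21
-21.0 114 136 20
-19.0 114 136 19
-17.0 107 127 19
-15.0 84 100 17
-13.0 67 79 15
-11.0 90 107 17
-9.0 112 133 21
-7.0 115 137 22
-5.0 114 137 21
-3.0 113 136 20
-1.0 112 135 21
1.0 126 143 51
3.0 146 156 94
5.0 142 151 97
7.0 129 133 102
9.0 134 137 106
11.0 151 156 112
13.0 154 162 108
15.0 144 157 87
17.0 123 142 44
19.0 112 133 23
21.0 112 133 20
23.0 113 134 20
25.0 105 125 20
27.0 75 89 18
29.0 37 43 16
31.0 21 22 19
33.0 58 58 56
35.0 119 120 114
37.0 140 140 133
39.0 141 141 134
41.0 141 141 133
43.0 141 142 134
```

View pics/m.png

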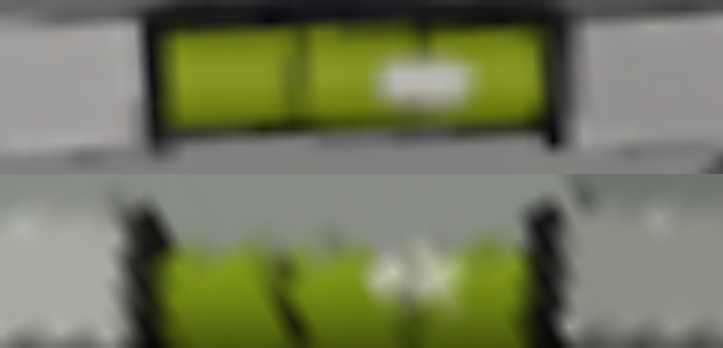

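```bash
python3 -m pendant '{"jaw":[100,100,100,100,100,100,100,100,100,100],"xyz":[[3,8,0],[6,16,0],[9,24,0],[12,32,0],[17,43,0],[17,43,0],[17,43,0],[17,43,-10],[17,43,-30],[17,43,-40]],"twist":[[0,0,0.14],[0,0,0.28],[0,0,0.42],[0,0,0.56],[0,0,0.7],[0,0,0.84],[0,0,0.98],[0,0,1.1],[0,0,1.1],[0,0,1.1]]}' 30
python3 - <<'E'
from h import *
o=telemetry.get_obs(); print(o['joints'],o['tool_pos'])
p=snap('scene'); i=cv2.cvtColor(p['image'],cv2.COLOR_RGB2BGR)
z=cv2.resize(i[140:220,230:310],None,fx=5,fy=5,interpolation=2)
p=snap('top'); i=cv2.cvtColor(p['image'],cv2.COLOR_RGB2BGR)
y=cv2.resize(i[170:250,350:430],None,fx=5,fy=5,interpolation=2)
cv2.imwrite('pics/k1.png',np.hstack([z,y]))
E
```

```text
t: 22.15
tool_pos: [510.5, -195.5, 167.1]
orientation: [-180.0, -0.1, 149.8]
wrist_force: [-0.2, 0.2, -0.4]
grip_width: 85.3
[-16.27534409  10.30394041  36.65637423 104.31585686  -6.62288096
  67.59796482  82.29016881] [ 510.48981921 -195.53415647  167.10544356]
```

View pics/k1.png

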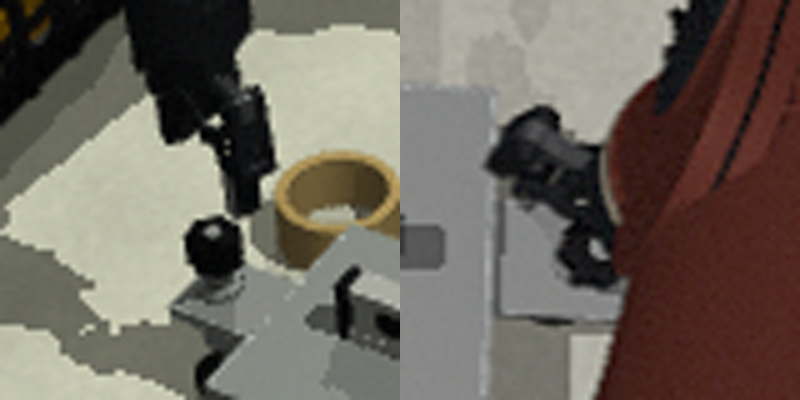

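```bash
python3 -m pendant '{"jaw":[100,100,100,100,100,100,100,100,100,100],"xyz":[[0,-1,-15],[0,-1,-30],[0,-1,-42],[0,-1,-47],[0,-1,-47],[0,-1,-47],[0,-1,-47],[0,-1,-47],[0,-1,-47],[0,-1,-47]],"twist":[[0,0,0],[0,0,0],[0,0,0],[0,0,0],[0,0,0],[0,0,0],[0,0,0],[0,0,0],[0,0,0],[0,0,0]]}' 30
python3 - <<'E'
from h import *
o=telemetry.get_obs(); print(o['joints'],o['tool_pos'])
p=snap('scene'); i=cv2.cvtColor(p['image'],cv2.COLOR_RGB2BGR)
z=cv2.resize(i[140:220,230:310],None,fx=5,fy=5,interpolation=2)
p=snap('top'); i=cv2.cvtColor(p['image'],cv2.COLOR_RGB2BGR)
y=cv2.resize(i[170:250,350:430],None,fx=5,fy=5,interpolation=2)
cv2.imwrite('pics/k2.png',np.hstack([z,y]))
E
```

```text
t: 23.25
tool_pos: [511.1, -196.9, 121.6]
orientation: [180.0, 0.0, 149.8]
wrist_force: [0.7, 0.1, -0.4]
grip_width: 85.2
[-15.24102396  13.27776661  36.23841457 107.14387592  -8.8238895
  62.34227619  84.19396308] [ 511.12321972 -196.85862663  121.58077784]
```

View pics/k2.png

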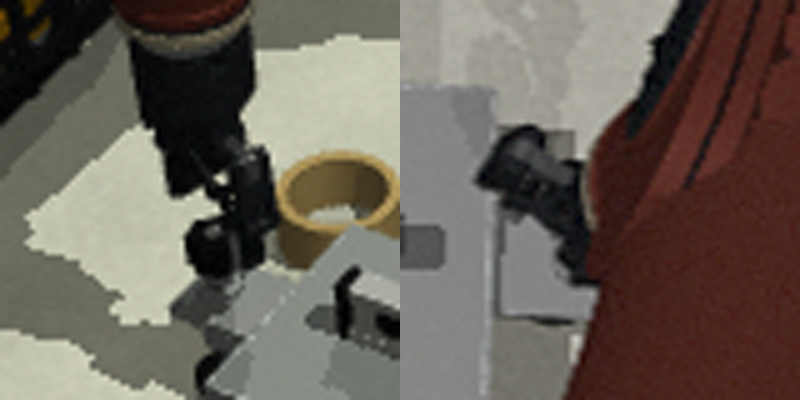

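```bash
python3 -m pendant '{"jaw":[80,60,50,45,40,35,35,35,35,35],"xyz":[[0,0,0],[0,0,0],[0,0,0],[0,0,0],[0,0,0],[0,0,0],[0,0,0],[0,0,0],[0,0,0],[0,0,0]],"twist":[[0,0,0],[0,0,0],[0,0,0],[0,0,0],[0,0,0],[0,0,0],[0,0,0],[0,0,0],[0,0,0],[0,0,0]]}' 30
python3 - <<'E'
from h import *
o=telemetry.get_obs(); print(o['wrist_force'],o['torque'])
p=snap('scene'); i=cv2.cvtColor(p['image'],cv2.COLOR_RGB2BGR)
z=cv2.resize(i[140:220,230:310],None,fx=5,fy=5,interpolation=2)
p=snap('top'); i=cv2.cvtColor(p['image'],cv2.COLOR_RGB2BGR)
y=cv2.resize(i[170:250,350:430],None,fx=5,fy=5,interpolation=2)
cv2.imwrite('pics/k3.png',np.hstack([z,y]))
E
```

```text
t: 24.35
tool_pos: [510.7, -197.5, 121.7]
orientation: [-180.0, 0.0, 149.8]
wrist_force: [-3.4, -1.8, 4.4]
grip_width: 37.7
[-3.36675813 -1.78301892  4.43635567] [-0.50038248  0.83928526  0.05783361]
```

View pics/k3.png

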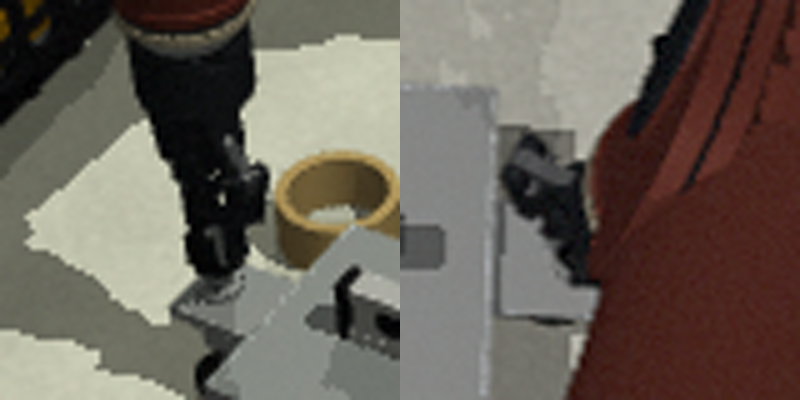

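```bash
python3 -m pendant '{"jaw":[35,35,35,35,35,35,35,35,35,35],"xyz":[[0,0,0],[0,0,0],[0,0,0],[0,0,0],[0,0,0],[0,0,0],[0,0,0],[0,0,0],[0,0,0],[0,0,0]],"twist":[[0,0,-0.12],[0,0,-0.26],[0,0,-0.4],[0,0,-0.54],[0,0,-0.68],[0,0,-0.82],[0,0,-0.96],[0,0,-1.1],[0,0,-1.24],[0,0,-1.38]]}' 30
python3 -m pendant '{"jaw":[35,35,35,35,35,35,35,35,35,35],"xyz":[[0,0,0],[0,0,0],[0,0,0],[0,0,0],[0,0,0],[0,0,0],[0,0,0],[0,0,0],[0,0,0],[0,0,0]],"twist":[[0,0,-0.14],[0,0,-0.28],[0,0,-0.42],[0,0,-0.56],[0,0,-0.7],[0,0,-0.84],[0,0,-0.98],[0,0,-1.12],[0,0,-1.22],[0,0,-1.22]]}' 30
cat >> h.py <<'E'
def report(A,ys,g):
    k=np.argsort(g.mean(1))[-10:]; k=k[g.mean(1)[k]>30]
    G=A[k][...,1].mean(0); B=A[k][...,2]
    Bm=np.clip(np.sort(B,0)[-4:].mean(0)-28,0,None); w=(abs(ys)<26); bub=(Bm*ys*w).sum()/(Bm*w).sum()
    gg=np.clip(A[k][...,1]-A[k][...,2],0,None).mean(0)
    h=gg.max()*.5; ii=np.where(gg>h)[0]; 
    def edge(i,j): return ys[i]+(h-gg[i])/(gg[j]-gg[i])*(ys[j]-ys[i])
    e0=edge(ii[0]-1,ii[0]); e1=edge(ii[-1]+1,ii[-1])
    # lines: G minima
    def line(lo,hi):
        m=(ys>lo)&(ys<hi); d=np.clip(np.percentile(G[m],85)-G[m],0,None); return (d*ys[m]).sum()/d.sum()
    mid=(e0+e1)/2
    return dict(bub=round(bub,2),ends=(round(e0,2),round(e1,2)),mid=round(mid,2),lines=(round(line(mid-16,mid-5),2),round(line(mid+5,mid+16),2)),off=round(bub-mid,2))
E
python3 - <<'E'
from h import *
o=telemetry.get_obs(); print(o['wrist_force'],o['torque'],o['joints'][6],o['orientation'])
for c in('top','scene'):
    ys,xs,A,g=meas(c,6,fn='n_%s.png'%c); print(c,report(A,ys,g))
E
python3 -c "
import cv2,numpy as np
cv2.imwrite('pics/n.png',np.vstack([cv2.imread('pics/n_top.png'),cv2.imread('pics/n_scene.png')]))"
```

```text
t: 25.45
tool_pos: [513.8, -196.3, 121.9]
orientation: [179.7, -0.0, 70.5]
wrist_force: [11.7, -1.3, -7.7]
grip_width: 37.3
t: 26.45
tool_pos: [515.6, -198.7, 122.1]
orientation: [179.6, -0.5, 0.7]
wrist_force: [21.0, -12.5, -19.2]
grip_width: 37.1
[ 21.01398291 -12.45585743 -19.18076843] [-2.25748378 -4.7091922  -0.06559383] -54.27064451994753 [179.64071623  -0.52540732   0.656881  ]
top {'bub': np.float64(0.56), 'ends': (np.float64(-31.7), np.float64(31.23)), 'mid': np.float64(-0.23), 'lines': (np.float64(-10.24), np.float64(10.46)), 'off': np.float64(0.79)}
scene {'bub': np.float64(-2.36), 'ends': (np.float64(-33.02), np.float64(28.12)), 'mid': np.float64(-2.45), 'lines': (np.float64(-13.02), np.float64(8.6)), 'off': np.float64(0.09)}
```

View pics/n.png

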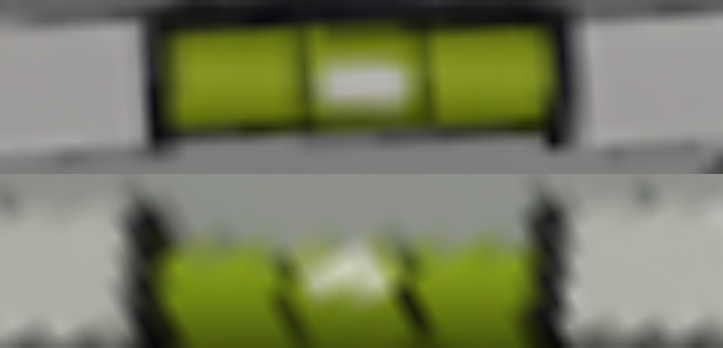

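```bash
python3 -m pendant '{"jaw":[45,60,80,100,100,100,100,100,100,100],"xyz":[[0,0,0],[0,0,0],[0,0,0],[0,0,0],[0,0,0],[0,0,10],[0,0,30],[0,0,50],[0,0,60],[0,0,60]],"twist":[[0,0,0],[0,0,0],[0,0,0],[0,0,0],[0,0,0],[0,0,0],[0,0,0],[0,0,0],[0,0,0],[0,0,0]]}' 30
python3 -m pendant '{"jaw":[100,100,100,100,100,100,100,100,100,100],"xyz":[[0,0,0],[0,0,0],[0,0,0],[0,0,0],[0,0,0],[0,0,0],[0,0,0],[0,0,0],[0,0,0],[0,0,0]],"twist":[[0,0,0],[0,0,0],[0,0,0],[0,0,0],[0,0,0],[0,0,0],[0,0,0],[0,0,0],[0,0,0],[0,0,0]]}' 30
python3 - <<'E'
from h import *
o=telemetry.get_obs(); print(o['wrist_force'],o['tool_pos'])
for c in('top','scene','top','scene'):
    ys,xs,A,g=meas(c,8,fn='n2_%s.png'%c); print(c,report(A,ys,g))
E
python3 -c "
import cv2,numpy as np
cv2.imwrite('pics/n2.png',np.vstack([cv2.imread('pics/n2_top.png'),cv2.imread('pics/n2_scene.png')]))"
```

```text
t: 28.05
tool_pos: [511.8, -197.1, 182.8]
orientation: [-180.0, -0.1, 0.9]
wrist_force: [0.4, 0.2, 0.8]
grip_width: 85.4
t: 29.05
tool_pos: [511.0, -196.8, 181.4]
orientation: [-180.0, -0.0, 0.8]
wrist_force: [-0.8, -0.4, 0.0]
grip_width: 85.1
[-7.77091376e-01 -3.83138450e-01  3.20530956e-04] [ 511.03798422 -196.84274549  181.39391463]
top {'bub': np.float64(0.25), 'ends': (np.float64(-31.67), np.float64(31.22)), 'mid': np.float64(-0.22), 'lines': (np.float64(-10.23), np.float64(10.38)), 'off': np.float64(0.47)}
scene {'bub': np.float64(-2.02), 'ends': (np.float64(-33.02), np.float64(28.13)), 'mid': np.float64(-2.44), 'lines': (np.float64(-12.73), np.float64(8.59)), 'off': np.float64(0.43)}
top {'bub': np.float64(0.25), 'ends': (np.float64(-31.65), np.float64(31.19)), 'mid': np.float64(-0.23), 'lines': (np.float64(-10.25), np.float64(10.4)), 'off': np.float64(0.48)}
scene {'bub': np.float64(-1.99), 'ends': (np.float64(-33.03), np.float64(28.13)), 'mid': np.float64(-2.45), 'lines': (np.float64(-12.71), np.float64(8.58)), 'off': np.float64(0.45)}
```

View pics/n2.png

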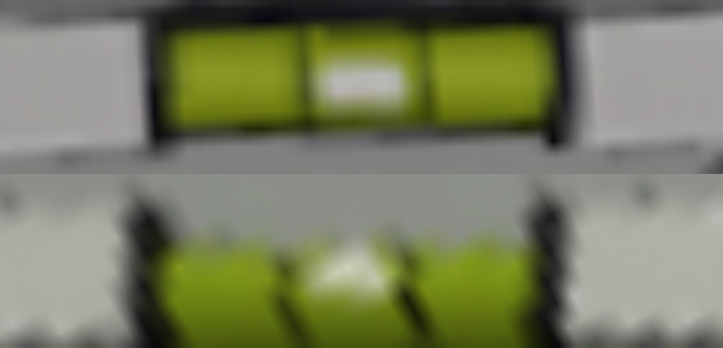

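```bash
python3 -m pendant '{"jaw":[60,20,0,0,0,0,0,0,0,0],"xyz":[[0,0,25],[0,0,45],[2,40,50],[4,85,50],[7,130,50],[9,175,50],[12,210,50],[12,216,50],[12,216,45],[12,216,40]],"twist":[[0,0,0],[0,0,-0.02],[0,0,-0.04],[0,0,-0.07],[0,0,-0.07],[0,0,-0.07],[0,0,-0.07],[0,0,-0.07],[0,0,-0.07],[0,0,-0.07]]}' 30
python3 -m pendant '{"jaw":[0,0,0,0,0,0,0,0,0,0],"xyz":[[0,0,-10],[0,0,-20],[0,0,-30],[0,0,-35],[0,0,-40],[0,0,-42],[0,0,-44],[0,0,-46],[0,0,-48],[0,0,-50]],"twist":[[0,0,0],[0,0,0],[0,0,0],[0,0,0],[0,0,0],[0,0,0],[0,0,0],[0,0,0],[0,0,0],[0,0,0]]}' 30
python3 - <<'E'
from h import *
p=snap('scene'); i=cv2.cvtColor(p['image'],cv2.COLOR_RGB2BGR)
z=cv2.resize(i[140:250,280:380],None,fx=5,fy=5,interpolation=2)
cv2.imwrite('pics/p1.png',z); print(telemetry.get_obs()['tool_pos'],telemetry.get_obs()['wrist_force'])
E
```

```text
t: 31.65
tool_pos: [523.0, 17.7, 221.0]
orientation: [180.0, -0.0, -3.2]
wrist_force: [-0.3, -0.2, -0.6]
grip_width: 0.0
t: 32.65
tool_pos: [523.1, 19.3, 171.3]
orientation: [-180.0, -0.0, -3.2]
wrist_force: [0.6, 0.0, -0.5]
grip_width: -0.1
[522.90396433  19.26204393 171.03280533] [-0.81800043  0.41807684  0.41961212]
```

View pics/p1.png

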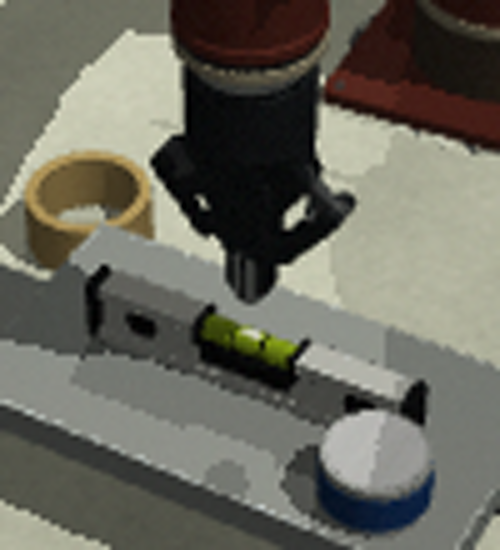

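```bash
python3 -m pendant '{"jaw":[0,0,0,0,0,0,0,0,0,0],"xyz":[[0,0,-1],[0,0,-2],[0,0,-3],[0,0,-4],[0,0,-5],[0,0,-6],[0,0,-7],[0,0,-8],[0,0,-8],[0,0,-8]],"twist":[[0,0,0],[0,0,0],[0,0,0],[0,0,0],[0,0,0],[0,0,0],[0,0,0],[0,0,0],[0,0,0],[0,0,0]]}' 30
python3 -m pendant '{"jaw":[0,0,0,0,0,0,0,0,0,0],"xyz":[[0,0,-2],[0,0,-4],[0,0,-6],[0,0,-8],[0,0,-9],[0,0,-10],[0,0,-11],[0,0,-12],[0,0,-12],[0,0,-12]],"twist":[[0,0,0],[0,0,0],[0,0,0],[0,0,0],[0,0,0],[0,0,0],[0,0,0],[0,0,0],[0,0,0],[0,0,0]]}' 30
python3 - <<'E'
from h import *
p=snap('scene'); i=cv2.cvtColor(p['image'],cv2.COLOR_RGB2BGR)
z=cv2.resize(i[140:250,280:380],None,fx=5,fy=5,interpolation=2)
cv2.imwrite('pics/p2.png',z); print(telemetry.get_obs()['tool_pos'],telemetry.get_obs()['wrist_force'])
E
```

```text
t: 33.7
tool_pos: [523.0, 19.2, 163.4]
orientation: [-180.0, -0.0, -3.2]
wrist_force: [0.2, 0.3, 0.3]
grip_width: 0.1
t: 34.7
tool_pos: [523.0, 19.1, 151.4]
orientation: [-180.0, 0.0, -3.2]
wrist_force: [0.1, 1.0, -0.1]
grip_width: 0.1
[523.06418006  19.14965533 151.42680548] [-0.27887956  0.37946412  0.00489337]
```

View pics/p2.png

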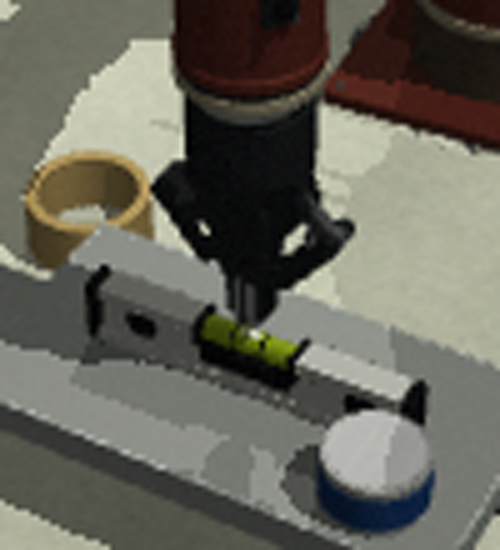

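```bash
python3 -m pendant '{"jaw":[0,0,0,0,0,0,0,0,0,0],"xyz":[[1,0,-1],[2,0,-2],[2,0,-3],[2,0,-3.5],[2,0,-4],[2,0,-4.5],[2,0,-5],[2,0,-5.5],[2,0,-6],[2,0,-6]],"twist":[[0,0,0],[0,0,0],[0,0,0],[0,0,0],[0,0,0],[0,0,0],[0,0,0],[0,0,0],[0,0,0],[0,0,0]]}' 30
python3 -c "
from h import *
o=telemetry.get_obs(); print(o['tool_pos'],o['wrist_force'],o['torque'])"
```

```text
t: 35.75
tool_pos: [525.0, 19.2, 145.3]
orientation: [-180.0, 0.0, -3.2]
wrist_force: [0.4, -0.3, 0.1]
grip_width: -0.1
[524.97584729  19.15279098 145.30195205] [ 0.44910785 -0.31502046  0.09039108] [-0.0121226   0.02726951 -0.03682527]
```

```bash
python3 -m pendant '{"jaw":[0,0,0,0,0,0,0,0,0,0],"xyz":[[0,0,-0.3],[0,0,-0.6],[0,0,-0.9],[0,0,-1.2],[0,0,-1.5],[0,0,-1.8],[0,0,-2],[0,0,-2],[0,0,-2],[0,0,-2]],"twist":[[0,0,0],[0,0,0],[0,0,0],[0,0,0],[0,0,0],[0,0,0],[0,0,0],[0,0,0],[0,0,0],[0,0,0]]}' 30
python3 - <<'E'
from h import *
p=snap('scene'); i=cv2.cvtColor(p['image'],cv2.COLOR_RGB2BGR)
z=cv2.resize(i[170:250,290:370],None,fx=6,fy=6,interpolation=2)
cv2.imwrite('pics/p3.png',z)
E
```

```text
t: 36.75
tool_pos: [525.0, 19.1, 143.4]
orientation: [-180.0, -0.0, -3.2]
wrist_force: [-0.3, 0.1, -0.0]
grip_width: -0.2
```

View pics/p3.png

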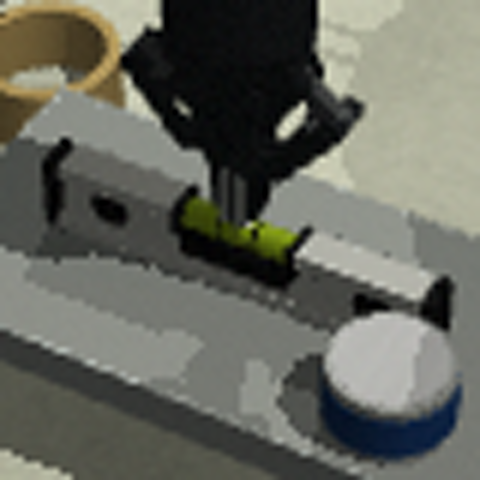

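```bash
python3 -m pendant '{"jaw":[0,0,0,0,0,0,0,0,0,0],"xyz":[[0,0,-0.3],[0,0,-0.6],[0,0,-0.9],[0,0,-1.2],[0,0,-1.5],[0,0,-1.8],[0,0,-2],[0,0,-2],[0,0,-2],[0,0,-2]],"twist":[[0,0,0],[0,0,0],[0,0,0],[0,0,0],[0,0,0],[0,0,0],[0,0,0],[0,0,0],[0,0,0],[0,0,0]]}' 30
python3 -c "
from h import *
o=telemetry.get_obs(); print(o['tool_pos'],o['wrist_force'],o['torque'])"
```

```text
t: 37.8
tool_pos: [525.0, 19.2, 141.4]
orientation: [-180.0, -0.0, -3.2]
wrist_force: [-0.3, 0.3, 0.9]
grip_width: 0.0
[525.04298597  19.16063651 141.39948288] [-0.34081513  0.29999212  0.93569665] [0.01736117 0.06516774 0.02828211]
```

```bash
python3 -m pendant '{"jaw":[0,0,0,0,0,0,0,0,0,0],"xyz":[[0,0,-0.2],[0,0,-0.4],[0,0,-0.6],[0,0,-0.8],[0,0,-1],[0,0,-1.2],[0,0,-1.4],[0,0,-1.5],[0,0,-1.5],[0,0,-1.5]],"twist":[[0,0,0],[0,0,0],[0,0,0],[0,0,0],[0,0,0],[0,0,0],[0,0,0],[0,0,0],[0,0,0],[0,0,0]]}' 30
python3 - <<'E'
from h import *
o=telemetry.get_obs(); print(o['tool_pos'],o['wrist_force'],o['torque'])
p=snap('scene'); i=cv2.cvtColor(p['image'],cv2.COLOR_RGB2BGR)
z=cv2.resize(i[170:250,290:370],None,fx=6,fy=6,interpolation=2)
cv2.imwrite('pics/p4.png',z)
E
```

```text
t: 38.8
tool_pos: [525.1, 19.1, 140.0]
orientation: [-180.0, -0.0, -3.2]
wrist_force: [-2.0, -0.4, 3.1]
grip_width: -0.1
[525.078781    19.12681464 140.00022247] [-2.03342184 -0.35237657  3.13322897] [0.00329155 0.37582242 0.03653574]
```

View pics/p4.png

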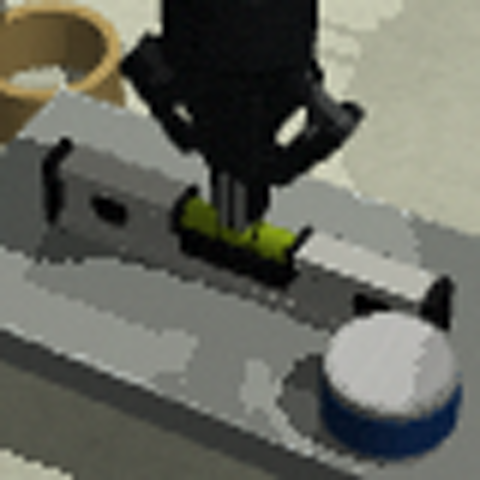

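Run:
```python
from h import *
for c in ('scene','top'):
    p=snap(c); i=cv2.cvtColor(p['image'],cv2.COLOR_RGB2BGR)
    if c=='scene': z=i[175:245,285:375]
    else: z=i[190:240,240:370]
    cv2.imwrite('pics/q_%s.png'%c,cv2.resize(z,None,fx=6,fy=6,interpolation=2))
    L=cv2.imread('pics/m_top.png')
    ys,xs,A=strip(p,(524,20),-3.2,L=125,W=30); cv2.imwrite('pics/qs_%s.png'%c,cv2.resize(A[...,::-1].astype(np.uint8),None,fx=1.5,fy=4))
o=telemetry.get_obs(); print(o['tool_pos'],o['wrist_force'],o['torque'])
```

```text
[525.03884342  19.1837344  139.96816659] [-1.5239109  -0.29007767  3.73165404] [-0.00643289  0.37823368  0.02150366]
```

View pics/q_scene.png

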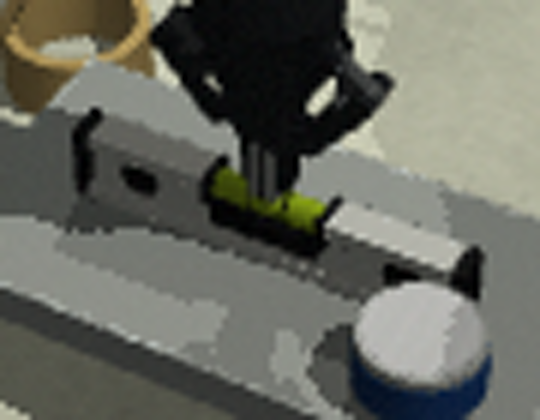

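View pics/q_top.png

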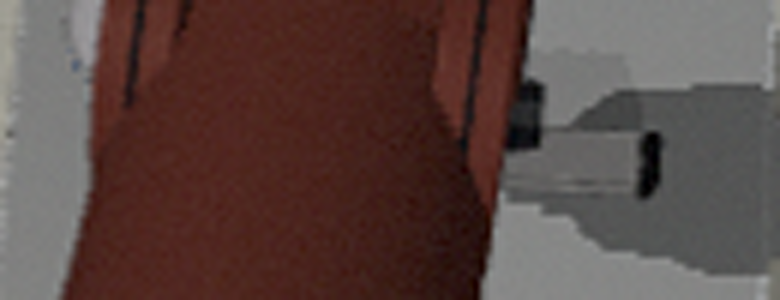

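```bash
python3 -m pendant '{"jaw":[0,0,0,0,0,0,0,0,0,0],"xyz":[[0,0,-0.2],[0,0,-0.4],[0,0,-0.6],[0,0,-0.8],[0,0,-1],[0,0,-1],[0,0,-1],[0,0,-1],[0,0,-1],[0,0,-1]],"twist":[[0,0,0],[0,0,0],[0,0,0],[0,0,0],[0,0,0],[0,0,0],[0,0,0],[0,0,0],[0,0,0],[0,0,0]]}' 30
python3 - <<'E'
from h import *
for k in range(4):
    p=snap('scene'); o=telemetry.get_obs(); print(o['tool_pos'],o['wrist_force'],o['torque'])
i=cv2.cvtColor(p['image'],cv2.COLOR_RGB2BGR)
cv2.imwrite('pics/q2.png',cv2.resize(i[175:245,285:375],None,fx=6,fy=6,interpolation=2))
E
```

```text
t: 39.95
tool_pos: [525.6, 19.1, 140.0]
orientation: [-180.0, -0.0, -3.2]
wrist_force: [-4.3, 0.2, 17.1]
grip_width: -0.0
[525.59948334  19.13709982 139.98517762] [-5.31344542 -0.37596558 16.52839819] [0.00131206 1.22244108 0.00141532]
[525.58941157  19.12141019 139.98751984] [-4.33026045  0.72073038 16.77213824] [-0.00429181  1.26461171 -0.01439683]
[525.59894742  19.13964387 139.97860987] [-4.90827606  1.29533134 16.60336037] [0.05684349 1.24305201 0.02008336]
[525.58736933  19.13083063 139.97080438] [-5.14079174  0.04933302 16.36051804] [ 0.05506482  1.2454039  -0.00359428]
```

View pics/q2.png

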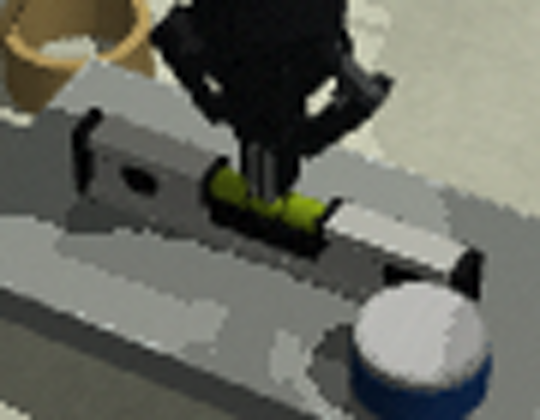

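```bash
python3 -m pendant '{"jaw":[0,0,0,0,0,0,0,0,0,0],"xyz":[[-0.3,0,0],[-0.6,0,-0.2],[-0.8,0,-0.4],[-0.8,0,-0.6],[-0.8,0,-0.7],[-0.8,0,-0.7],[-0.8,0,-0.7],[-0.8,0,-0.7],[-0.8,0,-0.7],[-0.8,0,-0.7]],"twist":[[0,0,0],[0,0,0],[0,0,0],[0,0,0],[0,0,0],[0,0,0],[0,0,0],[0,0,0],[0,0,0],[0,0,0]]}' 30
python3 -m pendant '{"jaw":[0,0,0,0,0,0,0,0,0,0],"xyz":[[0,0,0],[0,0,0],[0,0,0],[0,0,0],[0,0,0],[0,0,0],[0,0,0],[0,0,0],[0,0,0],[0,0,0]],"twist":[[0,0,0],[0,0,0],[0,0,0],[0,0,0],[0,0,0],[0,0,0],[0,0,0],[0,0,0],[0,0,0],[0,0,0]]}' 30
python3 - <<'E'
from h import *
ys,xs,A,g=meas('scene',8,fn='f_scene.png')
o=telemetry.get_obs(); print(o['tool_pos'],o['wrist_force'],o['torque'])
p=snap('scene','fin.png'); i=cv2.cvtColor(p['image'],cv2.COLOR_RGB2BGR)
a=cv2.resize(i[175:245,285:375],None,fx=7,fy=7,interpolation=2)
b=cv2.imread('pics/f_scene.png'); b=cv2.resize(b,(630,100)); cv2.imwrite('pics/q3.png',np.vstack([a,b]))
snap('top','fin_top.png')
E
```

```text
t: 41.15
tool_pos: [525.4, 19.1, 139.9]
orientation: [-179.9, -0.1, -3.2]
wrist_force: [-5.6, 0.1, 21.6]
grip_width: -0.1
t: 42.15
tool_pos: [525.4, 19.1, 139.9]
orientation: [-179.9, -0.1, -3.2]
wrist_force: [-5.4, 0.8, 22.1]
grip_width: -0.3
[525.3967671   19.14855835 139.88682786] [-6.38526883 -0.11771877 22.43017896] [0.04386464 1.38413266 0.00917061]
```

View pics/q3.png

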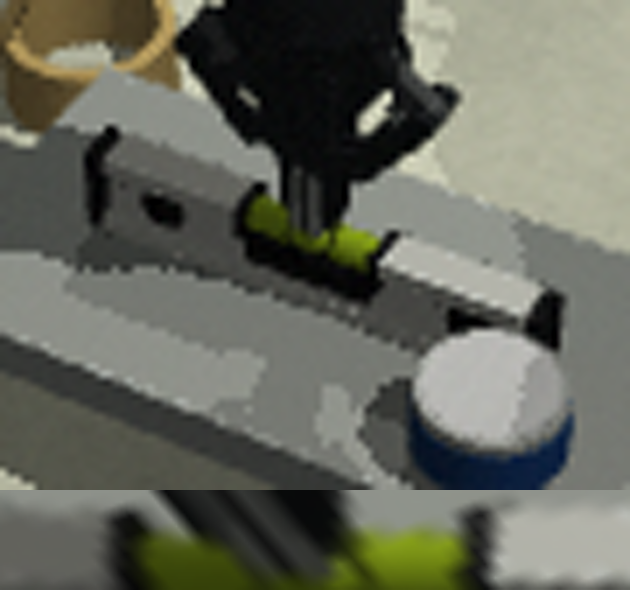

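View pics/fin.png

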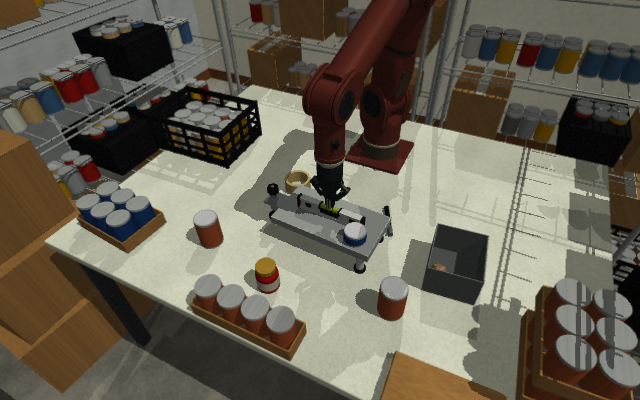

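View pics/fin_top.png

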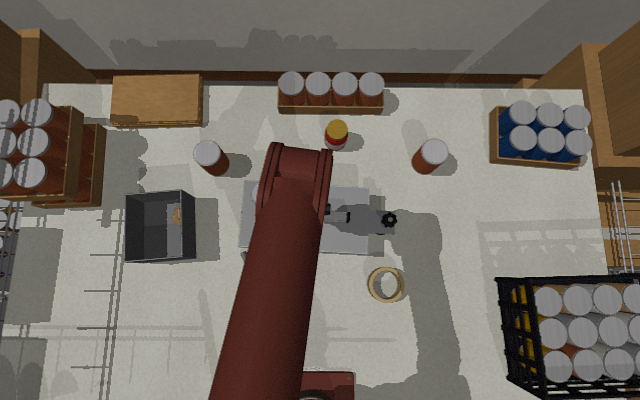

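```bash
python3 -m pendant '{"jaw":[0,0,0,0,0,0,0,0,0,0],"xyz":[[-0.3,0,-0.1],[-0.6,0,-0.2],[-0.9,0,-0.3],[-1.2,0,-0.4],[-1.2,0,-0.5],[-1.2,0,-0.5],[-1.2,0,-0.5],[-1.2,0,-0.5],[-1.2,0,-0.5],[-1.2,0,-0.5]],"twist":[[0,0,0],[0,0,0],[0,0,0],[0,0,0],[0,0,0],[0,0,0],[0,0,0],[0,0,0],[0,0,0],[0,0,0]]}' 30
python3 -m pendant '{"jaw":[0,0,0,0,0,0,0,0,0,0],"xyz":[[0,0,0],[0,0,0],[0,0,0],[0,0,0],[0,0,0],[0,0,0],[0,0,0],[0,0,0],[0,0,0],[0,0,0]],"twist":[[0,0,0],[0,0,0],[0,0,0],[0,0,0],[0,0,0],[0,0,0],[0,0,0],[0,0,0],[0,0,0],[0,0,0]]}' 30
python3 - <<'E'
from h import *
ys,xs,A,g=meas('scene',8,fn='f2_scene.png')
o=telemetry.get_obs(); print(o['tool_pos'],o['wrist_force'],o['orientation'])
p=snap('scene'); i=cv2.cvtColor(p['image'],cv2.COLOR_RGB2BGR)
a=cv2.resize(i[175:245,285:375],None,fx=7,fy=7,interpolation=2)
b=cv2.imread('pics/f2_scene.png'); b=cv2.resize(b,(630,100)); cv2.imwrite('pics/q4.png',np.vstack([a,b]))
E
```

```text
t: 43.65
tool_pos: [525.1, 19.1, 139.8]
orientation: [-179.9, -0.2, -3.2]
wrist_force: [-2.6, 0.6, 23.7]
grip_width: -0.4
t: 44.65
tool_pos: [525.1, 19.1, 139.9]
orientation: [-179.9, -0.2, -3.2]
wrist_force: [-4.0, 0.9, 23.4]
grip_width: -0.0
[525.08086125  19.14180942 139.83468789] [-4.00407516 -0.23145546 24.30772654] [-179.92669431   -0.20857934   -3.17061245]
```

View pics/q4.png

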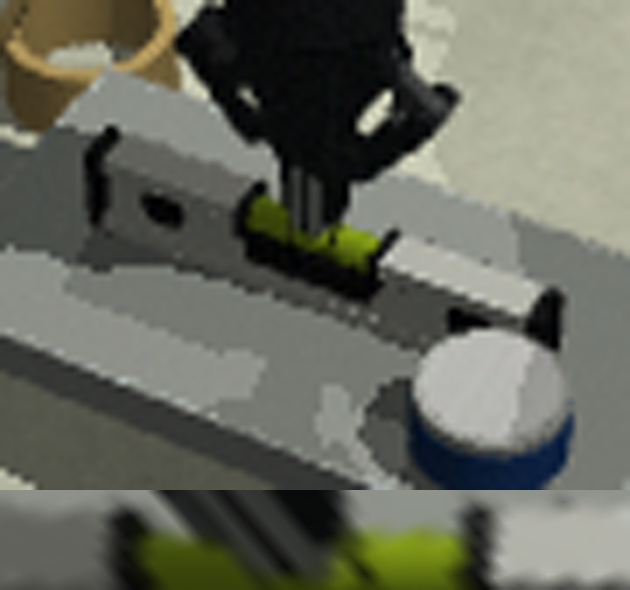

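The fingertips hide the bubble here. I'll press 50 mm along the top edge instead, so the bubble can be checked while the level is loaded.

```bash
python3 -m pendant '{"jaw":[0,0,0,0,0,0,0,0,0,0],"xyz":[[0,0,3],[0,0,8],[0,0,12],[-1,-17,12],[-2,-35,12],[-2.8,-50,12],[-2.8,-50,8],[-2.8,-50,5],[-2.8,-50,4],[-2.8,-50,4]],"twist":[[0,0,0],[0,0,0],[0,0,0],[0,0,0],[0,0,0],[0,0,0],[0,0,0],[0,0,0],[0,0,0],[0,0,0]]}' 30
python3 -m pendant '{"jaw":[0,0,0,0,0,0,0,0,0,0],"xyz":[[0,0,-0.4],[0,0,-0.8],[0,0,-1.2],[0,0,-1.6],[0,0,-2],[0,0,-2.4],[0,0,-2.8],[0,0,-3.2],[0,0,-3.5],[0,0,-3.5]],"twist":[[0,0,0],[0,0,0],[0,0,0],[0,0,0],[0,0,0],[0,0,0],[0,0,0],[0,0,0],[0,0,0],[0,0,0]]}' 30
python3 - <<'E'
from h import *
for c in ['scene']:
    ys,xs,A,g=meas(c,6,fn='f3_%s.png'%c); print(c,report(A,ys,g))
o=telemetry.get_obs(); print(o['tool_pos'],o['wrist_force'],o['orientation'])
p=snap('scene'); i=cv2.cvtColor(p['image'],cv2.COLOR_RGB2BGR)
a=cv2.resize(i[175:245,285:375],None,fx=7,fy=7,interpolation=2)
b=cv2.imread('pics/f3_scene.png'); b=cv2.resize(b,(630,100)); cv2.imwrite('pics/q5.png',np.vstack([a,b]))
E
```

```text
t: 46.1
tool_pos: [520.1, -30.0, 141.3]
orientation: [180.0, 0.0, -3.1]
wrist_force: [0.6, -0.4, 0.3]
grip_width: 0.0
t: 47.1
tool_pos: [521.0, -30.8, 140.0]
orientation: [-179.9, -0.0, -3.2]
wrist_force: [-8.2, 2.0, 23.8]
grip_width: 0.2
scene {'bub': np.float64(-2.01), 'ends': (np.float64(-33.14), np.float64(27.44)), 'mid': np.float64(-2.85), 'lines': (np.float64(-12.65), np.float64(8.18)), 'off': np.float64(0.84)}
[520.99235502 -30.82918557 139.96651905] [-7.49255078  1.75291901 24.20604883] [-1.79917417e+02 -4.53703662e-02 -3.17237044e+00]
```

View pics/q5.png

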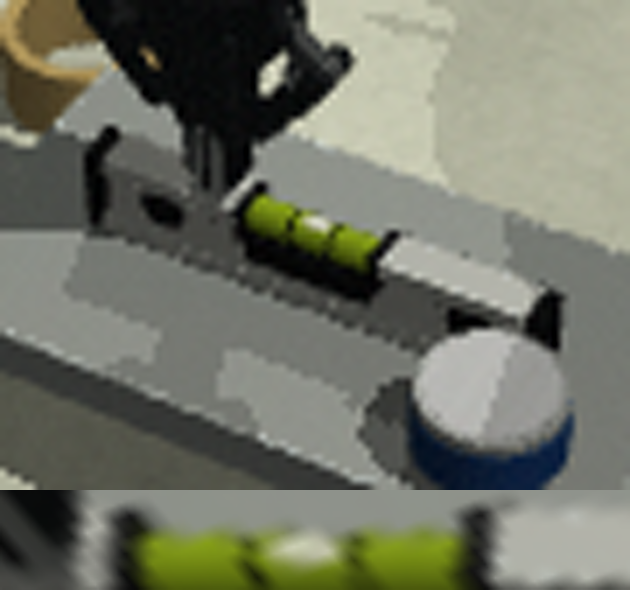

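```bash
python3 -m pendant '{"jaw":[0,0,0,0,0,0,0,0,0,0],"xyz":[[-0.4,0,-0.1],[-0.8,0,-0.2],[-1.2,0,-0.3],[-1.5,0,-0.3],[-1.5,0,-0.3],[-1.5,0,-0.3],[-1.5,0,-0.3],[-1.5,0,-0.3],[-1.5,0,-0.3],[-1.5,0,-0.3]],"twist":[[0,0,0],[0,0,0],[0,0,0],[0,0,0],[0,0,0],[0,0,0],[0,0,0],[0,0,0],[0,0,0],[0,0,0]]}' 30
python3 -m pendant '{"jaw":[0,0,0,0,0,0,0,0,0,0],"xyz":[[0,0,0],[0,0,0],[0,0,0],[0,0,0],[0,0,0],[0,0,0],[0,0,0],[0,0,0],[0,0,0],[0,0,0]],"twist":[[0,0,0],[0,0,0],[0,0,0],[0,0,0],[0,0,0],[0,0,0],[0,0,0],[0,0,0],[0,0,0],[0,0,0]]}' 30
python3 - <<'E'
from h import *
for c in ['scene']:
    ys,xs,A,g=meas(c,8,fn='f4_%s.png'%c); print(c,report(A,ys,g))
o=telemetry.get_obs(); print(o['tool_pos'],o['wrist_force'],o['orientation'])
p=snap('scene'); i=cv2.cvtColor(p['image'],cv2.COLOR_RGB2BGR)
a=cv2.resize(i[175:245,285:375],None,fx=7,fy=7,interpolation=2)
b=cv2.imread('pics/f4_scene.png'); b=cv2.resize(b,(630,100)); cv2.imwrite('pics/q6.png',np.vstack([a,b]))
E
```

```text
t: 48.45
tool_pos: [520.3, -30.8, 139.8]
orientation: [-179.9, -0.2, -3.2]
wrist_force: [-4.7, 1.6, 21.3]
grip_width: -0.2
t: 49.45
tool_pos: [520.3, -30.8, 139.9]
orientation: [-179.9, -0.2, -3.2]
wrist_force: [-3.6, 2.5, 21.8]
grip_width: 0.3
scene {'bub': np.float64(-1.9), 'ends': (np.float64(-33.04), np.float64(28.03)), 'mid': np.float64(-2.51), 'lines': (np.float64(-12.67), np.float64(8.7)), 'off': np.float64(0.61)}
[520.33983962 -30.79122123 139.86067158] [-4.30753744  2.21858518 22.23728212] [-1.79925837e+02 -1.53797304e-01 -3.16501943e+00]
```

View pics/q6.png

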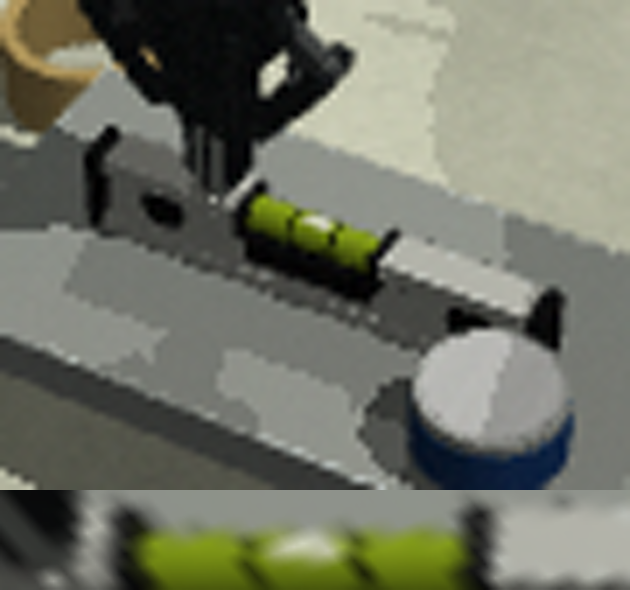

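The bubble rests centred, within about 0.5 mm, at about 22 N press, so I'm handing in.

```bash
python3 -c "
from bench import manip
print(manip.close_job())"
```

```text
the job is handed in; nothing more can be done
None
```

The job is handed in at about 50 s, with the arm still pressing the spirit level on the shelf and the bubble centred. The paper wad is in the bin, and the level stands lengthwise in the middle of the shelf. I turned the knob about 2.6 rad clockwise in one grasp.

- **Bubble, level untouched:** it rested 0.1 to 0.5 mm from centre towards +y, in both cameras. The spread depends on whether I measured from the vial's lines or from its ends.
- **Bubble while pressing:** in the scene camera it was 0.1 to 0.6 mm from centre, at about 22 N down and about 4 N sideways. I first pressed over the middle, but the fingers hid the bubble. I lifted once and pressed again 50 mm towards the screw foot, so the bubble could be seen.
- **Other things:** none of them looked moved in the last pictures, though the arm hid part of the top view. I did not measure them one by one, and I never checked the tin under the shelf.
- **Did not agree:** in the pictures and by touch the fingertips sat about 20 mm higher than the description says. I set the grasp and pressing heights from the pictures and the measured force instead.
- **Knob forces:** while I turned the knob, side and vertical forces rose to about 20 N each. They went away when I let go.

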